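# Lock the gong hanger bracket onto the slotted upright

### The job

Pick up the steel gong-hanger bracket by its red grip and hang it on the slotted upright: feel for the two slots with its two hook tabs, press it in flat against the plate, then push it down until it is fully home, with the green pin pressed and the brass catch snapped out again over its foot. Do it gently, never pushing the bracket against the upright with more than about 15 N; leave the cover, gong and bellows boxes alone, and let go of the bracket at the end.

Things in the scene. Friction and masses are not known exactly. Their poses are not given: they have to be found in the camera images.
- bracket: Steel L-shaped hanger bracket, about 280 g, standing on its arm on the bench, red grip on top. Origin: at its underside, in the plane of its back face, mid-width; x points out of the back face, the way the hooks point, z up. Back plate x -4 to 0 mm, 30 mm wide (y), z 0 to 104. Arm out to x -110, z 0 to 6, 20 mm wide, a 44 mm crosspiece and a peg (top at z 24) at its end.
- bracket_grip (a point): Centre of the bracket's red plastic grip, a block 26 mm (x) by 16 mm (y) by 40 mm (z), at x -29, y 0, z 104 mm from the bracket's origin (so z 84 to 124). Both y sides are free: pinch it across y from above. Axes as the bracket's.
- bracket_tab (a point): Lowest point of the lower hook tab, at x 7.5, y 0, z 27 mm from the bracket's origin. There are two tabs, 5 mm wide, the upper 46 mm above the lower. Each is a 7 mm high neck (lower tab: z 45 to 52) standing out x 0 to 9.5 mm, with a lip at its end (x 5.5 to 9.5) hanging 18 mm below the neck. The bracket's lips go through the slots, then down behind the plate.
- upright: Blue post 226 mm tall with a slotted aluminium plate, bolted down. Origin: at bench level under the plate's front face, mid-width. x points from the front face to the rear: the bracket comes from -x along +x, its axes parallel to these. Plate: x 0 to 4 mm, 40 mm wide, between rails at y 21 to 33 mm each side. Dark base plate x -45 to 105, 120 mm wide, 14 mm thick.
- upright_slots (a point): Nominal lower end of the lower slot: x 0, y 0, z 135 mm of the upright, fixed to the post. Two slots, each 9 mm wide, 28 mm high, the upper 46 mm above the lower. The plate (slots, catch, pin) is clamped up to 12 mm higher or lower than nominal, which this point does not show: feel for it. If the tabs miss, the lips stop on the plate with the back face 9.5 mm off it; if in, it comes flat.
- upright_home (a point): Where the bracket's origin is when fully home, plate at nominal height: x 0, y 0, z 90 mm of the upright (necks standing on the slots' lower ends). The real height is up to 12 mm more or less, with the plate. The tabs go in with the bracket 18 to 21 mm above home. Play when in: 1.5 mm in x, 2 mm to each side.
- catch (a joint): Push-in travel (m) of the brass ball catch, 14 mm above the bracket's home height in the plate: 0 is out (4.2 mm proud), at most 0.005, pushed along the upright's +x; spring 3 N at 0, 7.8 N at 0.004. The bracket's sloped foot pushes it in by 0.0015 to 0.004 on the way down (5 to 12 N, weight included); just before home it springs out to 0 in a window in the back plate and locks.
- pin (a joint): Push-down travel (m) of the green tell-tale pin, 8 mm across, 12 mm in front of the slotted plate's face at y 0, its top 4 mm above the bracket's home height. It stands on a ledge of the plate (24 mm wide, 20 mm out) and shifts with it. 0 is up; about 0.004 when the bracket's arm is down on it, fully home; under 0.002 is not home. Its spring is weak, under 1.5 N.
- cover: Bystander: black plastic movement cover, 90 by 70 by 47 mm, origin at the centre of its underside.
- gong: Bystander: polished brass gong disc 100 mm across on a round wooden foot, 47 mm tall, origin at the centre of its underside.
- bellows0: Bystander: beechwood bellows box with white pleats, 60 by 50 by 57 mm, origin at the centre of its underside.
- bellows1: Bystander: second beechwood bellows box, the same, origin at the centre of its underside.
Mind the look-alikes: they are no part of the job. Of the things that look like the bracket, the smallest one is meant.

How it is judged (in metres and radians):
On the way, in this order (a step that is already met when the one before it is completed fails the run):
1. the bracket's tabs are through the slots and its back face is against the plate, still unhooked (x of bracket in the frame of upright above -0.003 m and z of bracket in the frame of upright between 0.092 and 0.127 m and value of joint pin below 0.001 m), for 0.05 s.
2. the bracket, pushed down, presses the catch in (value of joint catch above 0.001 m and x of bracket in the frame of upright above -0.004 m), for 0.02 s.
At the end, for the whole second after the job is handed in: The bracket is at rest, let go: back face within 4 mm of the plate, within 5 mm of centre sideways, under 0.1 rad out of upright and 0.2 rad out of line with the upright, origin 75 to 106 mm above the bench, green pin over 2 mm down, catch sprung out again (under 1 mm in) (x of bracket in the frame of upright between -0.004 and 0.003 m and y of bracket in the frame of upright between -0.005 and 0.005 m and angle between bracket's own z axis and vertical below 0.1 rad and angle between the x axis of bracket and the x axis of upright, either way round below 0.2 rad and value of joint catch below 0.001 m and linear speed of bracket below 0.02 m/s and value of joint pin above 0.002 m and z of bracket in the frame of upright between 0.075 and 0.106 m); the robot touches nothing.
It fails at once if the bracket is pushed too hard against the upright: all their contact forces added up pass 45 N (a downward push of 20 N at the grip, with its levering, makes about that) (contact force between bracket and upright above 45 N).
It fails at once if the cover is disturbed (distance of cover from where it was at the start of the episode above 0.02 m).
It fails at once if the gong is disturbed (distance of gong from where it was at the start of the episode above 0.02 m).
It fails at once if a bellows box is disturbed (distance of any of bellows0, bellows1 from where it was at the start of the episode above 0.02 m).
It also fails if it takes over 72 s, if anything falls off the work surface, if the arm or the gripper's body presses on something with over 40 N, if the wrist force passes 120 N, or if a joint passes its speed limit or range.

### The arm

A 6-joint arm with a two-finger parallel gripper is mounted at the origin on the work surface. World frame = base frame: x ahead of the robot, y to its left, z up, the work surface at z = 0. Lengths are in m, angles in degrees, forces in N, time in s.
With the tool pointing down it reaches from about 0.4 to 0.825 m from the base axis. Payload 7 kg.
Tool frame: the origin (TCP) lies at the very end of the fingers, on their centre line; the grasp point (between the pads) lies 19 mm behind it (grasp_offset is the x of the grasp point in the tool frame, in m); x points along the fingers, y is the direction in which the jaws open and shut, and the axes are right-handed (so a half turn about x gives the same grasp; the last joint's range is limited). The gripper opens to 88 mm and grips with 3 to 60 N. Pads are 19 mm wide; open, the fingers measure 130 mm over their backs; the gripper's body (78 mm by 193 mm) begins 47 mm behind the grasp point.
Start: joints at [16.507, 20.546, 0.682, 0, -70.136, -16.507], TCP at [0.675, -0, 0.227] pointing down, gripper open.
Joint ranges: [-176.03, 176.03], [-82.01, 121.73], [-58.28, 71.71], [-173.87, 95.51], [-174.79, -0.11], [-173.66, 173.66]. Speed limits (degrees/s): [136.94, 136.94, 172.46, 180, 180, 180].

### API

Orientations are given as [roll, pitch, yaw] about the fixed x, y, z axes, in that order (R = Rz(yaw) Ry(pitch) Rx(roll)).
In Python, from plant import get_obs, snapshot, close_job, grasp_offset gives the robot as it stands.
- The arm moves only by the tool carry_out, never from a script. Its argument "series" is a list that holds one entry, the list of rows, each a list of 6 numbers: the shift along the tool's x, y, z in mm, then the turn, a rotation vector about the tool's x, y, z in degrees. A call has 1 to 10 rows; each row is the pose to reach, as a shift and turn from the pose commanded when the call began, along the tool's axes at that moment; what a row does not reach only later rows make up. A row lasts 1/8 s, in which the tool goes at most 62.5 mm and 10.7 degrees, less where a joint would pass 70% of its speed; a pose out of reach is approached as far as the arm can. A call with a gripper value outside its range is refused whole. "hand" is the gripper's target within -1 to 1 (shut at 1, half-way at 0, fully open at -1), set as the call begins (left out, the last holds). The fingers move at their own pace and stop on an object; the grip force is fixed at half the most. Time passes only in rows, so rows that repeat a pose let the fingers close. It gives the time, the measured TCP pose, the force and the opening at its end, in the units of the state.
- get_obs(): the state, without advancing time (a new reading comes with each control period).
- snapshot(name): name is "scene" or "side" or "wrist"; returns a dict with "color" (480x640x3 uint8, red, green, blue), "fx", "fy", "cx", "cy" (pixels), "dist_coeffs" ([k1, k2, p1, p2, k3] as OpenCV has them; the pictures are not rectified), "eye" and "attitude" of the camera in the world. Camera axes: x right, y down, z forward; pixel columns grow to the right and rows downward; lengths in m; the calibration is good to about 2 mm. A picture is of the moment at which its call begins. There is no depth.
- close_job(): hands the job in, once; it reports no verdict.
The state is a dict: "clock": time; "joint_pos": joint angles; "qvel": joint speeds; "tau": joint torques, N m; "tool_pos": TCP position; "orientation": TCP orientation; "force": force on the tool from outside, world axes, zero at the start; "moment": the same for the moment, N m; "opening": finger opening in m.
Only numpy, scipy, OpenCV 4.12 (cv2) and the standard library are available. Lean on these libraries where they do the work, as an engineer would, in place of code of your own. Each camera call takes 0.05 s, during which the arm holds its last target.

## Working session

There is one attempt and no reset: what is moved stays moved. The work goes in short steps, Python scripts to look and compute and a tool call to move; the robot and the scene stay as the last step left them, time stands still between calls to the robot, and variables do not carry over. Pictures are saved under pics/ and viewed, and the job is handed in when it is done.

Besides the shell and the picture viewer there is one more tool, called by a JSON object that holds its "name" and its "arguments". carry_out: Moves the arm, as the interface text tells. Its arguments: {"type":"object","properties":{"series":{"type":"array","items":{"type":"array","items":{"type":"array","items":{"type":"number"}}}},"hand":{"type":"number"}},"required":["series"]}

```bash
ls; mkdir -p pics; python3 - <<'E'
from plant import *
import cv2
print(get_obs(), grasp_offset)
for n in ["scene","side","wrist"]:
    s=snapshot(n); cv2.imwrite(f"pics/{n}0.png",s["color"][:,:,::-1])
    print(n,{k:v for k,v in s.items() if k!="color"})
E
```

```text
pics
{'clock': 0.0, 'joint_pos': array([ 1.65062118e+01,  2.05922265e+01,  6.32712603e-01, -1.99555562e-02,
       -7.01362957e+01, -1.65066384e+01]), 'qvel': array([-0.05509331, -0.04561973, -0.08257773,  0.00382031,  0.03335614,
       -0.04552028]), 'tau': array([-8.00930356e-04, -5.82726967e+01,  2.93058443e+01,  6.99745238e+00,
        6.93249181e-03, -2.06530804e-04]), 'tool_pos': array([ 6.74498121e-01, -3.98667946e-05,  2.25606221e-01]), 'orientation': array([  95.42990883,   89.90237048, -174.57731401]), 'force': array([-0.0443846 ,  0.07205954, -0.30732944]), 'moment': array([-0.00951198, -0.0008865 , -0.00287277]), 'opening': 0.08737828282256566} -0.0188
scene {'fx': 438.45591522946506, 'fy': 438.45591522946506, 'cx': 321.0411085501591, 'cy': 240.40257589916322, 'dist_coeffs': array([-0.09791153,  0.        ,  0.        ,  0.        ,  0.        ]), 'eye': array([ 0.88649216, -0.61542202,  1.06261188]), 'attitude': array([-146.87885039,   -0.36601521,   30.78867309])}
side {'fx': 569.907368133161, 'fy': 569.907368133161, 'cx': 319.23363457959226, 'cy': 238.16527022419416, 'dist_coeffs': array([-0.07975372,  0.        ,  0.        ,  0.        ,  0.        ]), 'eye': array([ 0.05335902, -0.78981416,  1.06035685]), 'attitude': array([-136.15034477,    1.14431711,  -38.67973046])}
wrist {'fx': 396.08895735179647, 'fy': 396.08895735179647, 'cx': 321.02917489404257, 'cy': 244.53337686052126, 'dist_coeffs': array([-0.03301963,  0.        ,  0.        ,  0.        ,  0.        ]), 'eye': array([ 0.67369545, -0.06865605,  0.38388582]), 'attitude': array([ 1.65183618e+02, -6.54098881e-02, -1.79995880e+02])}
```

View pics/scene0.png

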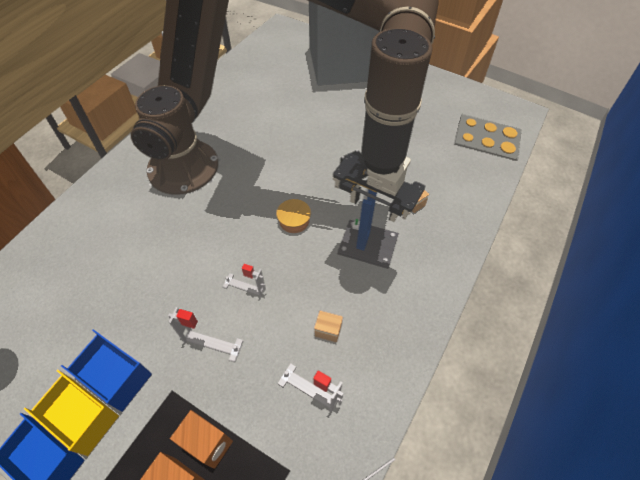

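View pics/side0.png

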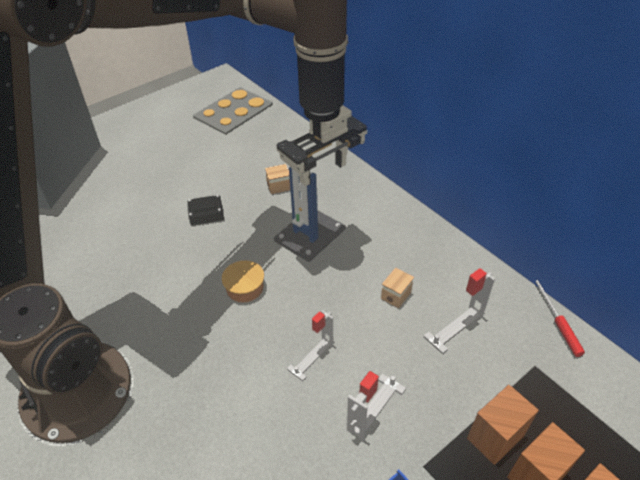

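View pics/wrist0.png

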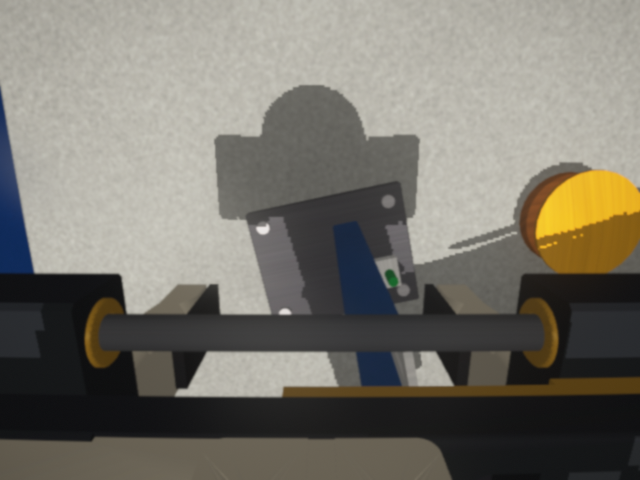

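```bash
cat > h.py <<'E'
import numpy as np, cv2
from scipy.spatial.transform import Rotation as R
from plant import *
def cam(n):
    s=snapshot(n); K=np.array([[s["fx"],0,s["cx"]],[0,s["fy"],s["cy"]],[0,0,1]])
    s["K"]=K; s["R"]=R.from_euler("xyz",s["attitude"],degrees=True).as_matrix(); return s
def ray(s,uv):
    p=cv2.undistortPoints(np.array([[uv]],float),s["K"],s["dist_coeffs"])[0,0]
    d=s["R"]@np.array([p[0],p[1],1]); return s["eye"],d/np.linalg.norm(d)
def onz(s,uv,z):
    e,d=ray(s,uv); return e+d*(z-e[2])/d[2]
def tri(s1,uv1,s2,uv2):
    e1,d1=ray(s1,uv1); e2,d2=ray(s2,uv2)
    t=np.linalg.lstsq(np.c_[d1,-d2],e2-e1,rcond=None)[0]
    a=e1+t[0]*d1; b=e2+t[1]*d2
    return (a+b)/2, np.linalg.norm(a-b)*1000
def proj(s,P):
    rv=cv2.Rodrigues(s["R"].T)[0]; t=-s["R"].T@s["eye"]
    return cv2.projectPoints(np.atleast_2d(P).astype(float),rv,t,s["K"],s["dist_coeffs"])[0][:,0]
def save(s,name,box=None,k=1):
    im=s["color"][:,:,::-1]
    if box: x0,y0,x1,y1=box; im=im[y0:y1,x0:x1]
    im=cv2.resize(im,None,fx=k,fy=k,interpolation=cv2.INTER_NEAREST); cv2.imwrite("pics/"+name+".png",im)
def redblobs(s,thr=60):
    c=s["color"].astype(int); m=((c[:,:,0]-np.maximum(c[:,:,1],c[:,:,2]))>100).astype(np.uint8)
    n,l,st,ce=cv2.connectedComponentsWithStats(m)
    return [(st[i][:5].tolist(),ce[i]) for i in range(1,n) if st[i][4]>20]
E
python3 - <<'E'
from h import *
a=cam("scene");b=cam("side")
for x in redblobs(a): print("scene",x)
for x in redblobs(b): print("side",x)
save(a,"sc_z",(160,250,360,420),4); save(b,"si_z",(270,250,470,400),4)
save(b,"si_u",(220,130,370,270),5); save(a,"sc_u",(320,140,450,280),4)
E
```

```text
scene ([242, 264, 11, 7, 52], array([246.84615385, 267.11538462]))
scene ([177, 309, 15, 11, 121], array([183.88429752, 314.27272727]))
scene ([314, 371, 17, 15, 155], array([321.96774194, 378.09032258]))
side ([471, 269, 15, 12, 108], array([477.94444444, 274.36111111]))
side ([313, 312, 11, 11, 71], array([317.84507042, 316.88732394]))
side ([557, 316, 27, 38, 318], array([569.64465409, 334.66981132]))
side ([361, 372, 17, 17, 171], array([368.91812865, 380.00584795]))
```

View pics/sc_z.png

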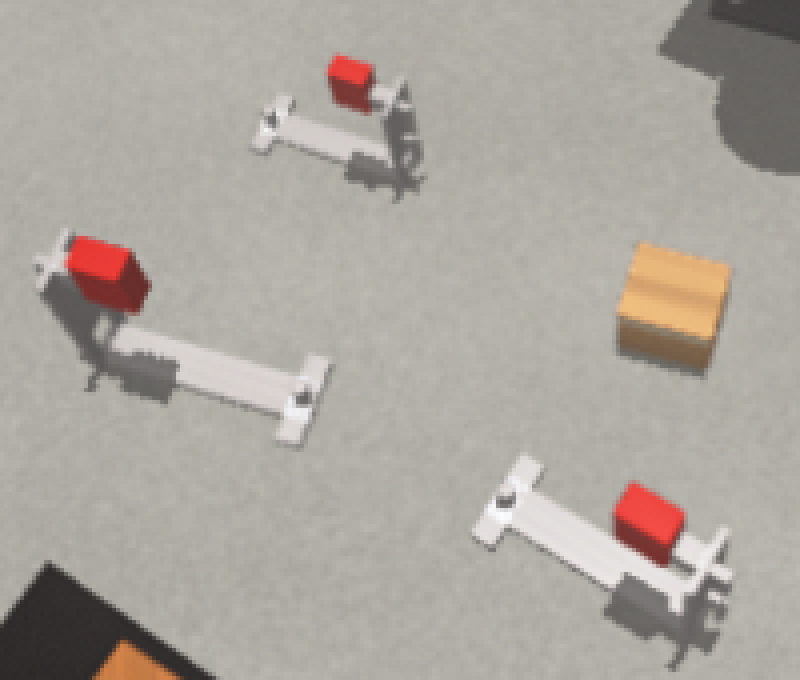

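View pics/si_z.png

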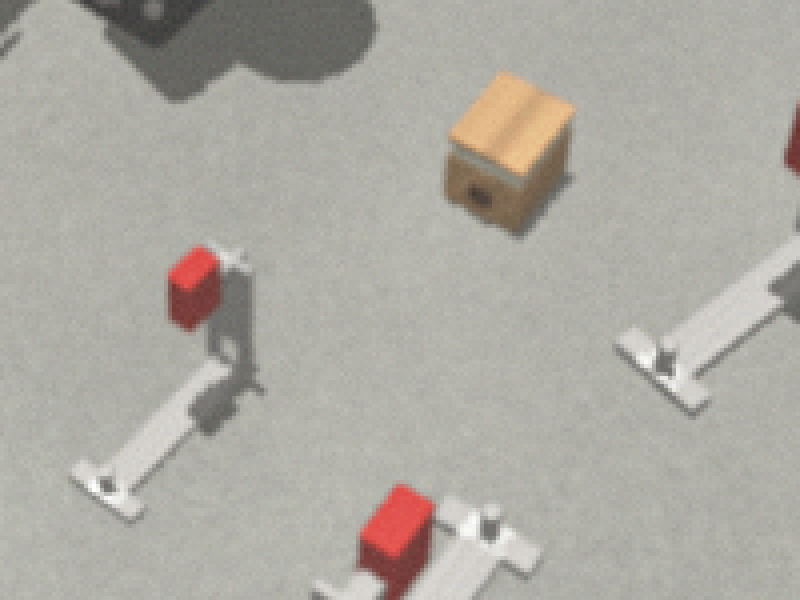

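View pics/si_u.png

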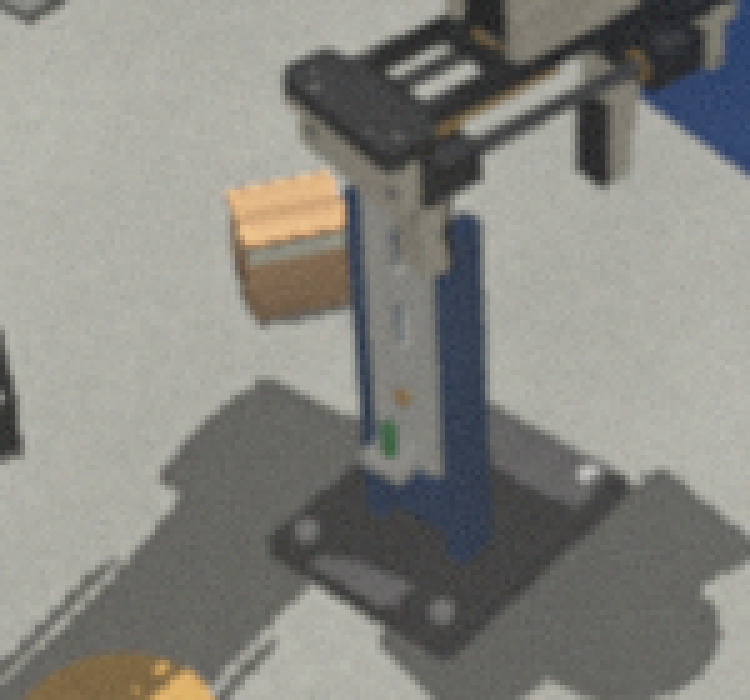

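View pics/sc_u.png

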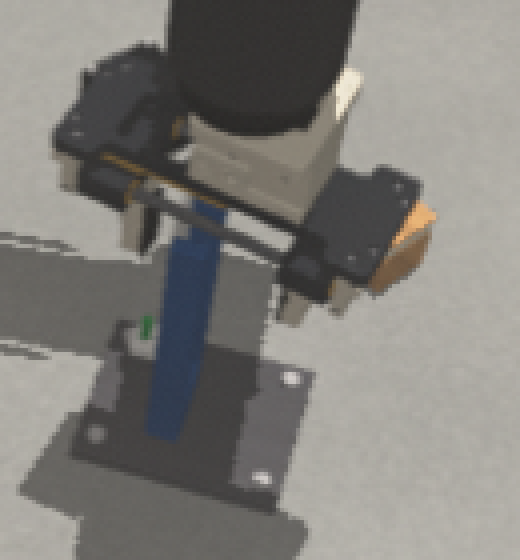

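```bash
python3 - <<'E'
from h import *
np.set_printoptions(precision=4,suppress=True)
a=cam("scene");b=cam("side")
print(R.from_euler("xyz",get_obs()["orientation"],degrees=True).as_matrix())
S=lambda x,y:(160+x/4-.4,250+y/4-.4); D=lambda x,y:(270+x/4-.4,250+y/4-.4)
print("grip",tri(a,(246.85,267.1),b,(317.8,316.9)))
for z in(.124,):
  print("griptop",onz(a,S(352,70),z),onz(b,D(195,268),z))
print("peg",onz(a,S(272,120),.024),onz(b,D(107,485),.024),tri(a,S(272,120),b,D(107,485)))
# crosspiece ends at z=6
print("cross",onz(a,S(285,97),.006),onz(a,S(260,153),.006),onz(b,D(80,470),.006),onz(b,D(135,512),.006))
for nm,p,q in (("left",(183.9,314.3),(368.9,380)),("right",(322,378.1),(477.9,274.4))): print(nm,tri(a,p,b,q))
s2=lambda x,y:(320+x/4-.4,140+y/4-.4); d2=lambda x,y:(220+x/5-.4,130+y/5-.4)
for p in ((72,455),(275,510),(315,372)): print("base sc",onz(a,s2(*p),.014))
for p in ((270,545),(443,655),(628,487)): print("base si",onz(b,d2(*p),.014))
print("pin",tri(a,s2(147,320),b,d2(388,428)))
E
```

```text
[[-0.0004 -1.      0.    ]
 [-0.      0.      1.    ]
 [-1.      0.0004 -0.    ]]
grip (array([ 0.4614, -0.2468,  0.124 ]), np.float64(2.0834907763200956))
griptop [ 0.4634 -0.247   0.124 ] [ 0.4627 -0.2458  0.124 ]
peg [ 0.3948 -0.2669  0.024 ] [ 0.385  -0.2666  0.024 ] (array([ 0.3888, -0.2618,  0.0122]), np.float64(2.1498420833079095))
cross [ 0.3831 -0.2419  0.006 ] [ 0.3947 -0.2852  0.006 ] [ 0.3851 -0.2412  0.006 ] [ 0.3923 -0.2796  0.006 ]
left (array([ 0.429 , -0.4335,  0.162 ]), np.float64(1.7730528077410528))
right (array([ 0.7649, -0.3957,  0.1624]), np.float64(1.8840374412801644))
base sc [ 0.604  -0.0376  0.014 ]
base sc [ 0.746  -0.0041  0.014 ]
base sc [0.7205 0.1146 0.014 ]
base si [0.5749 0.0814 0.014 ]
base si [ 0.5968 -0.0342  0.014 ]
base si [ 0.7422 -0.0037  0.014 ]
pin (array([0.619 , 0.0318, 0.1052]), np.float64(1.6252923502941197))
```

{"name": "carry_out", "arguments": {"series": [[[-50, 0, 0, 0, 0, 0], [-100, 0, 0, 0, 0, 0], [-100, 25, -30, 10, 0, 0], [-100, 55, -62, 20, 0, 0], [-100, 90, -105, 30, 0, 0], [-100, 125, -145, 40, 0, 0], [-90, 160, -185, 50, 0, 0], [-80, 190, -220, 60, 0, 0], [-70, 211, -246, 70, 0, 0], [-60, 211, -246, 77, 0, 0]]], "hand": -1}}

```text
clock: 1.6
tool_pos: [0.4625, -0.2475, 0.2868]
orientation: [-24.7, 89.9, -12.1]
force: [0.7, -0.4, -0.3]
opening: 0.0875
```

```bash
python3 - <<'E'
from h import *
np.set_printoptions(precision=4,suppress=True)
o=get_obs();print(o["tool_pos"],o["orientation"],o["force"],o["joint_pos"]);print(R.from_euler("xyz",o["orientation"],degrees=True).as_matrix())
a=cam("scene");b=cam("side");w=cam("wrist");print(redblobs(w),w["eye"],w["attitude"])
save(w,"w1");save(b,"si_u2",(220,110,370,270),4); save(a,"sc_u2",(300,130,450,280),4)
E
```

```text
[ 0.4625 -0.2475  0.2868] [-24.6958  89.9496 -12.1144] [ 0.6998 -0.4183 -0.2745] [ -6.7049   4.1971 -12.5997   0.005  -73.153  -70.7151]
[[ 0.0009 -0.2178  0.976 ]
 [-0.0002  0.976   0.2178]
 [-1.     -0.0004  0.0008]]
[([55, 108, 35, 50, 1400], array([ 72.3921, 132.3564])), ([316, 212, 14, 11, 114], array([323.1579, 215.8596]))] [ 0.3951 -0.2616  0.444 ] [165.2113  -0.0382 102.8549]
```

View pics/w1.png

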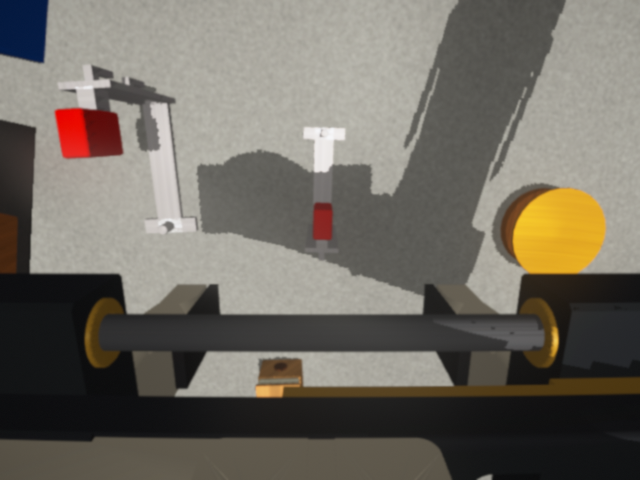

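View pics/si_u2.png

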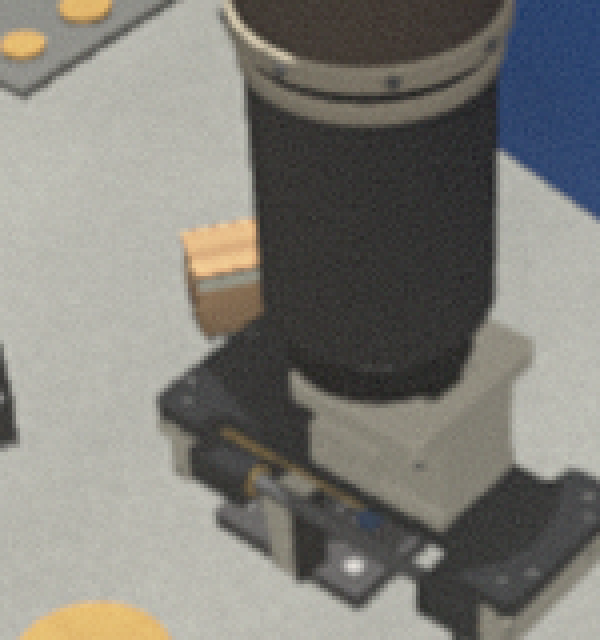

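View pics/sc_u2.png

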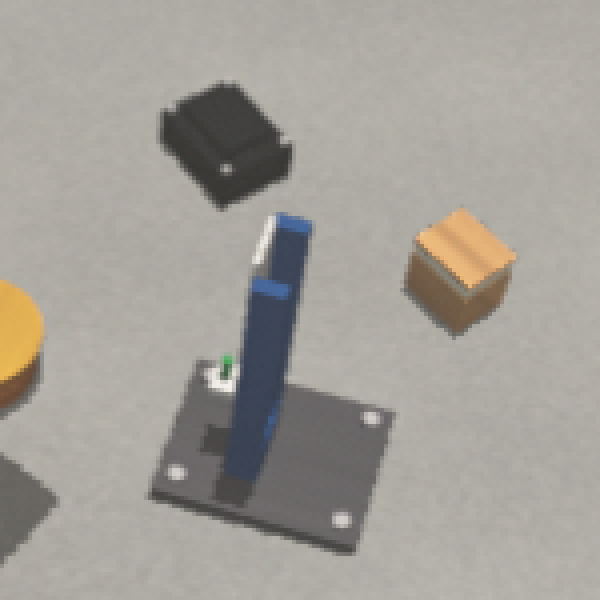

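```bash
python3 - <<'E'
from h import *
np.set_printoptions(precision=4,suppress=True)
w=cam("wrist");im=w["color"][110:270,270:380,::-1]
im=cv2.convertScaleAbs(im,alpha=1.7);im=cv2.resize(im,None,fx=5,fy=5,interpolation=cv2.INTER_NEAREST)[:800];cv2.imwrite("pics/w1z.png",cv2.resize(im,None,fx=.75,fy=.75))
E
```

```text
(no output)
```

View pics/w1z.png

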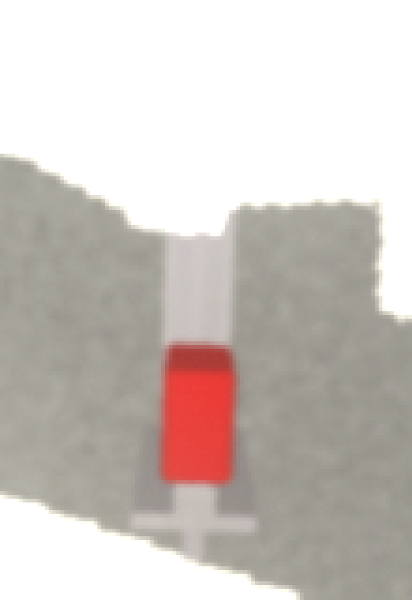

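```bash
python3 - <<'E'
from h import *
np.set_printoptions(precision=4,suppress=True)
w=cam("wrist");o=get_obs();Rt=R.from_euler("xyz",o["orientation"],degrees=True).as_matrix()
W=lambda x,y:(270+x/3.75-.4,110+y/3.75-.4)
P={}
for n,uv,z in (("grip",W(199.5,427),.124),("plate",W(193.5,522),.104),("arm",W(199,290),.006),("cross",(324.3,134),.006),("crossL",(304,134),.006),("crossR",(345,134),.006)):
    P[n]=onz(w,uv,z); print(n,P[n],"tool mm",Rt.T@(P[n]-o["tool_pos"])*1000)
for q in("cross","arm","plate"):
    d=P["grip"]-P[q];print(q,np.degrees(np.arctan2(d[1],d[0])),np.hypot(d[0],d[1]))
# base corners
a=cam("scene");s2=lambda x,y:(300+x/4-.4,130+y/4-.4)
for n,p in dict(FR=(152,493),RR=(354,545),RL=(395,412),FL=(200,362)).items(): P[n]=onz(a,s2(*p),.014);print(n,P[n])
c=sum(P[k] for k in("FR","RR","RL","FL"))/4
for i,j in(("FR","RR"),("FL","RL"),("FR","FL"),("RR","RL")):
    d=P[j]-P[i];print(i,j,np.linalg.norm(d),np.degrees(np.arctan2(d[1],d[0])))
print(c)
E
```

```text
grip [ 0.4611 -0.245   0.124 ] tool mm [163.0149   1.6542  -3.0196]
plate [ 0.488  -0.2401  0.104 ] tool mm [183.0266   0.3437  24.2389]
arm [ 0.445  -0.2485  0.006 ] tool mm [281.008    1.9986 -19.5951]
cross [ 0.3895 -0.2597  0.006 ] tool mm [280.9842   3.6877 -76.1411]
crossL [ 0.3945 -0.2809  0.006 ] tool mm [280.9917 -18.0389 -76.1472]
crossR [ 0.3845 -0.2382  0.006 ] tool mm [280.9766  25.8434 -76.1556]
cross 11.616176902017035 0.07310023104957886
arm 12.124863911927228 0.01652981780010218
plate -169.58747108654748 0.027298517372922968
FR [ 0.6032 -0.0361  0.014 ]
RR [ 0.7437 -0.0009  0.014 ]
RL [0.7205 0.1146 0.014 ]
FL [0.5776 0.0805 0.014 ]
FR RR 0.14485514196340832 14.08275496795404
FL RL 0.14687437998785738 13.421267118655416
FR FL 0.11943230710675277 102.3661367237132
RR RL 0.11781561512144512 101.36459148282924
[0.6612 0.0395 0.014 ]
```

{"name": "carry_out", "arguments": {"series": [[[30, 1.4, -3, 1.6, 0, 0], [70, 1.4, -3, 1.6, 0, 0], [110, 1.4, -3, 1.6, 0, 0], [140, 1.4, -3, 1.6, 0, 0], [165, 1.4, -3, 1.6, 0, 0], [182, 1.4, -3, 1.6, 0, 0], [192, 1.4, -3, 1.6, 0, 0], [196, 1.4, -3, 1.6, 0, 0], [196, 1.4, -3, 1.6, 0, 0]]], "hand": -1}}

```text
clock: 3.02
tool_pos: [0.4611, -0.2453, 0.0909]
orientation: [-34.4, 90.0, -22.9]
force: [0.8, -0.3, 0.9]
opening: 0.0875
```

{"name": "carry_out", "arguments": {"series": [[[0, 0, 0, 0, 0, 0], [0, 0, 0, 0, 0, 0], [0, 0, 0, 0, 0, 0], [0, 0, 0, 0, 0, 0], [0, 0, 0, 0, 0, 0], [0, 0, 0, 0, 0, 0]]], "hand": 1}}

```text
clock: 3.78
tool_pos: [0.4607, -0.2453, 0.0905]
orientation: [158.9, 90.0, 170.3]
force: [-0.2, 0.2, -0.1]
opening: 0.0329
```

```bash
python3 - <<'E'
from h import *
np.set_printoptions(precision=4,suppress=True)
o=get_obs();print({k:o[k] for k in("clock","tool_pos","orientation","force","moment","opening")});print(R.from_euler("xyz",o["orientation"],degrees=True).as_matrix())
w=cam("wrist");b=cam("side");save(w,"w2");save(b,"si2",(220,200,420,400),4)
E
```

```text
{'clock': 3.775, 'tool_pos': array([ 0.4607, -0.2453,  0.0905]), 'orientation': array([158.9202,  89.9941, 170.3186]), 'force': array([-0.1804,  0.184 , -0.1448]), 'moment': array([ 0.0207, -0.1418, -0.0113]), 'opening': 0.03291950824258134}
[[-0.0001 -0.1976  0.9803]
 [ 0.      0.9803  0.1976]
 [-1.      0.     -0.0001]]
```

View pics/w2.png

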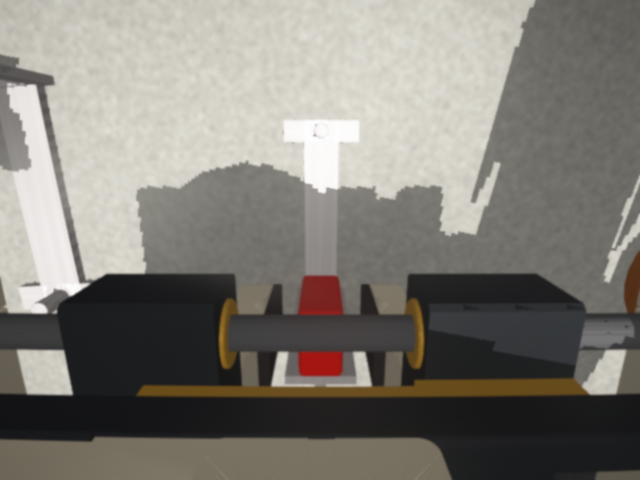

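View pics/si2.png

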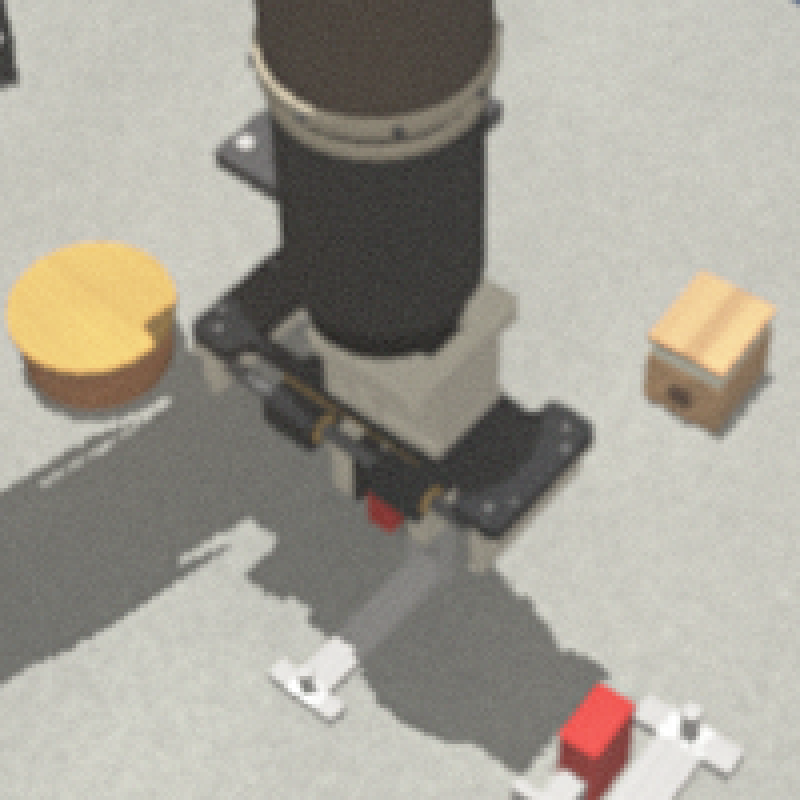

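{"name": "carry_out", "arguments": {"series": [[[0, 0, 0, 0, 0, 0], [0, 0, 0, 0, 0, 0], [0, 0, 0, 0, 0, 0], [0, 0, 0, 0, 0, 0]]], "hand": 1}}

```text
clock: 4.38
tool_pos: [0.4607, -0.2453, 0.0905]
orientation: [133.1, 90.0, 144.5]
force: [0.5, 0.1, -0.2]
opening: 0.016
```

```bash
python3 - <<'E'
from h import *
np.set_printoptions(precision=4,suppress=True)
o=get_obs();print({k:o[k] for k in("clock","tool_pos","orientation","force","moment","opening")});print(R.from_euler("xyz",o["orientation"],degrees=True).as_matrix())
w=cam("wrist");save(w,"w3",(200,90,440,400),2)
E
```

```text
{'clock': 4.375, 'tool_pos': array([ 0.4607, -0.2453,  0.0905]), 'orientation': array([133.0873,  89.9959, 144.4861]), 'force': array([ 0.5135,  0.0615, -0.2026]), 'moment': array([ 0.0289, -0.2633, -0.0011]), 'opening': 0.016034493875861106}
[[-0.0001 -0.1976  0.9803]
 [ 0.      0.9803  0.1976]
 [-1.      0.0001 -0.    ]]
```

View pics/w3.png

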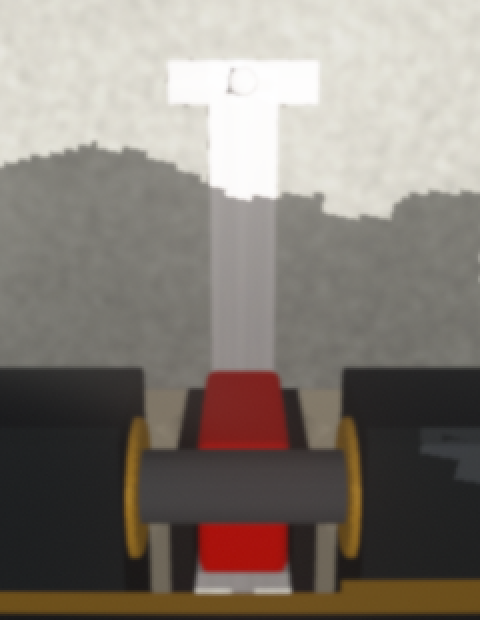

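{"name": "carry_out", "arguments": {"series": [[[-5, 0, 0, 0, 0, 0], [-25, 0, 0, 0, 0, 0], [-60, 0, 0, 0, 0, 0], [-100, 0, 0, 0, 0, 0], [-140, 0, 0, 0, 0, 0], [-160, 0, 0, 0, 0, 0], [-160, 0, 0, 0, 0, 0]]]}}

```text
clock: 5.3
tool_pos: [0.4612, -0.2454, 0.2519]
orientation: [-17.6, 89.8, -6.2]
force: [-0.2, -0.1, -4.9]
opening: 0.0157
```

```bash
python3 - <<'E'
from h import *
np.set_printoptions(precision=4,suppress=True)
o=get_obs();print({k:o[k] for k in("clock","tool_pos","orientation","force","moment","opening")})
b=cam("side");im=cv2.imread("pics/side0.png");im=im[150:250,270:350];im=cv2.convertScaleAbs(im,alpha=1.5);cv2.imwrite("pics/z8.png",cv2.resize(im,None,fx=7,fy=6,interpolation=cv2.INTER_CUBIC))
cv2.imwrite("pics/z8.png",cv2.resize(im,None,fx=6,fy=6,interpolation=cv2.INTER_CUBIC))
save(b,"si3")
E
```

```text
{'clock': 5.3, 'tool_pos': array([ 0.4612, -0.2454,  0.2519]), 'orientation': array([-17.6199,  89.8357,  -6.2238]), 'force': array([-0.229 , -0.1129, -4.872 ]), 'moment': array([ 0.0746, -0.1119,  0.0076]), 'opening': 0.01569182799163435}
```

View pics/z8.png

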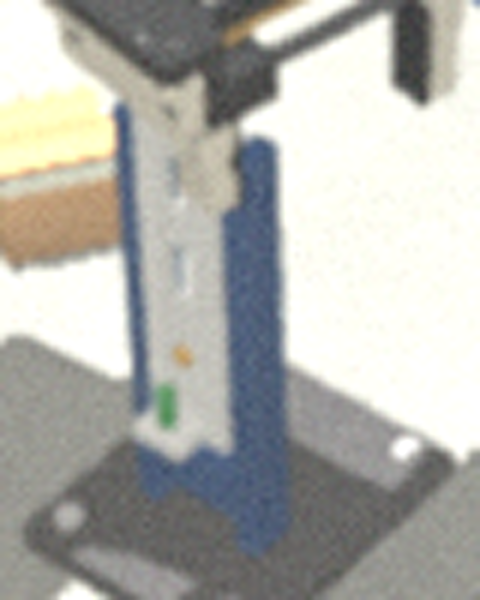

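View pics/si3.png

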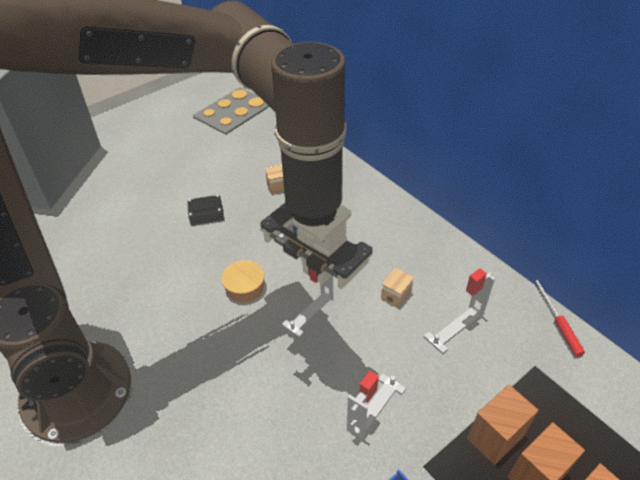

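```bash
python3 - <<'E'
from h import *
np.set_printoptions(precision=1,suppress=True)
b=cam("side")
yaw=np.radians(12.4);ex=np.array([np.cos(yaw),np.sin(yaw),0]);ey=np.array([-ex[1],ex[0],0])
O=np.array([.6315,.0332,0])
Z=lambda x,y:(270+x/6-.4,150+y/6-.4)
def pl(uv,x):
    e,d=ray(b,uv); t=(x-(e-O)@ex)/(d@ex); p=e+t*d-O; return np.array([p@ex,p@ey,p[2]])*1000
for n,uv,x in(("catch",Z(183,357),-.003),("slotL bot",Z(180,297),0.002),("slotL top",Z(177,247),0.002),("slotU bot",Z(178,212),.002),("pin top",Z(166,386),-.012),("pin bot",Z(167,427),-.012),("plate botR",Z(232,450),0),("plate R",Z(225,300),0),("railL top",Z(118,105),0),("railR top",Z(245,140),0)): print(n,pl(uv,x))
E
```

```text
catch [ -3.   -0.  120.1]
slotL bot [  2.    4.2 146.6]
slotL top [  2.    4.2 173. ]
slotU bot [  2.    2.6 191.9]
pin top [-12.    1.9 109.6]
pin bot [-12.    2.9  85.9]
plate botR [  0.  -21.3  78. ]
plate R [ -0.  -21.3 160.6]
railL top [ -0.   28.6 233.5]
railR top [  0.  -35.  248.3]
```

```bash
python3 - <<'E'
from h import *
np.set_printoptions(precision=1,suppress=True)
a=cam("scene");b=cam("side")
save(a,"sc4",(190,130,430,290),3)
g=cv2.imread("pics/sc_u2.png")[2::4,2::4].astype(int);m=(g[:,:,1]-np.maximum(g[:,:,0],g[:,:,2])>25);ys,xs=np.nonzero(m);print(xs.min()+300,xs.max()+300,ys.min()+130,ys.max()+130,xs.mean()+300,ys.mean()+130)
g=cv2.imread("pics/side0.png").astype(int);m2=(g[:,:,1]-np.maximum(g[:,:,0],g[:,:,2])>25);m2[:150]=0;m2[240:]=0;m2[:,:250]=0;m2[:,330:]=0;y2,x2=np.nonzero(m2);print(x2.min(),x2.max(),y2.min(),y2.max(),x2.mean(),y2.mean())
yaw=np.radians(12.4);ex=np.array([np.cos(yaw),np.sin(yaw),0]);ey=np.array([-ex[1],ex[0],0])
O=np.array([.6315,.0332,0])
for A,B in (((xs.mean()+300,ys.mean()+130),(x2.mean(),y2.mean())),((xs[ys==ys.min()].mean()+300,ys.min()+129.7),(x2[y2==y2.min()].mean(),y2.min()-.3))):
    p,e=tri(a,A,b,B);q=p-O;print(np.array([q@ex,q@ey,q[2]])*1000,e)
c=a
ms=(c["color"].astype(int))
E
```

```text
355 357 219 223 356.1 220.4
297 298 215 220 297.5 217.5
[-13.1   1.3  99.3] 0.8547563727291044
[-13.6  -0.2 109.5] 0.00806621743516168
```

View pics/sc4.png

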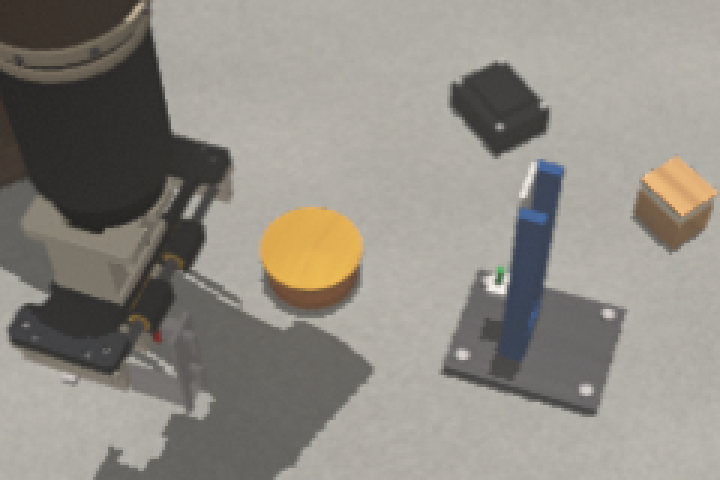

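{"name": "carry_out", "arguments": {"series": [[[0, 30, 15, -0.5, 0, 0], [0, 65, 35, -1, 0, 0], [0, 105, 60, -1, 0, 0], [0, 145, 85, -1, 0, 0], [5, 180, 110, -1, 0, 0], [15, 210, 130, -1, 0, 0], [25, 230, 145, -1, 0, 0], [35, 238.5, 153, -1, 0, 0], [35, 238.5, 153, -1, 0, 0], [35, 238.5, 153, -1, 0, 0]]]}}

```text
clock: 6.75
tool_pos: [0.5633, 0.0179, 0.2156]
orientation: [-146.5, 90.0, -134.1]
force: [0.8, 0.4, -3.0]
opening: 0.016
```

```bash
python3 - <<'E'
from h import *
np.set_printoptions(precision=4,suppress=True)
o=get_obs();print({k:o[k] for k in("clock","tool_pos","force","moment","opening")});print(R.from_euler("xyz",o["orientation"],degrees=True).as_matrix())
a=cam("scene");b=cam("side");w=cam("wrist");save(w,"w4");save(b,"si5",(230,100,370,260),5);save(a,"sc5",(280,120,420,270),5)
E
```

```text
{'clock': 6.75, 'tool_pos': array([0.5633, 0.0179, 0.2156]), 'force': array([ 0.7624,  0.372 , -3.0462]), 'moment': array([-0.0257, -0.1488, -0.017 ]), 'opening': 0.01601419887950831}
[[-0.0004 -0.2141  0.9768]
 [-0.0004  0.9768  0.2141]
 [-1.     -0.0003 -0.0005]]
```

View pics/w4.png

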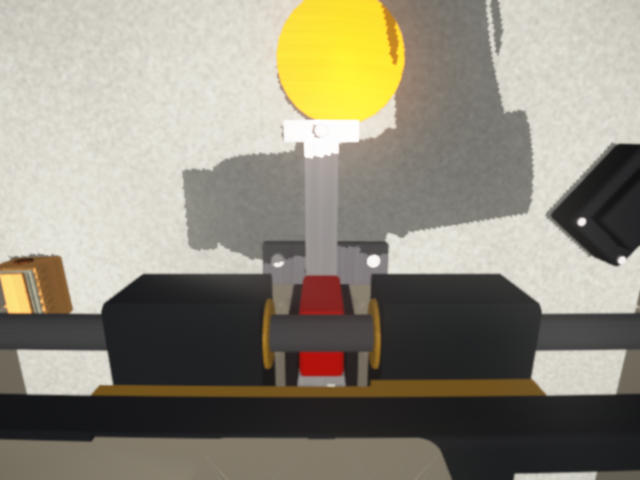

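View pics/si5.png

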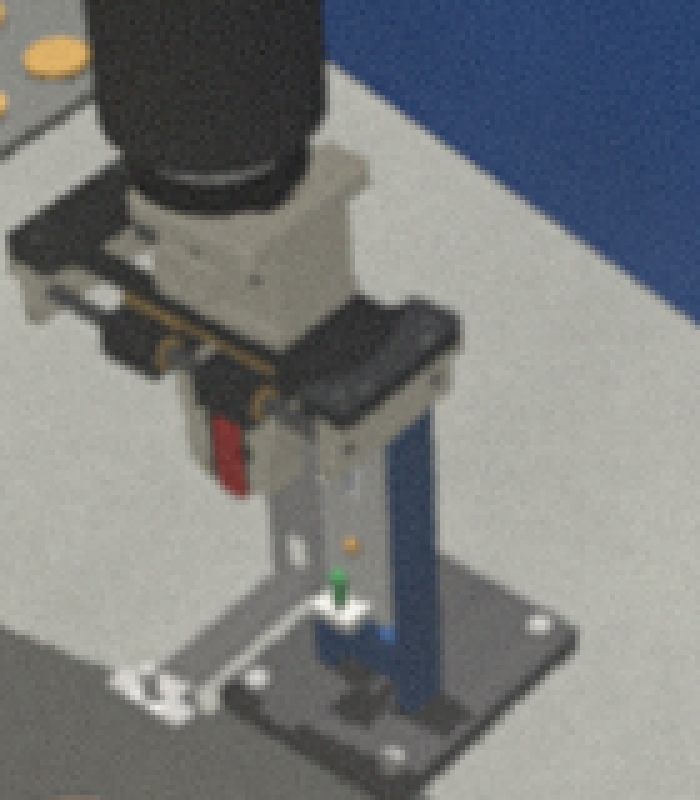

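View pics/sc5.png

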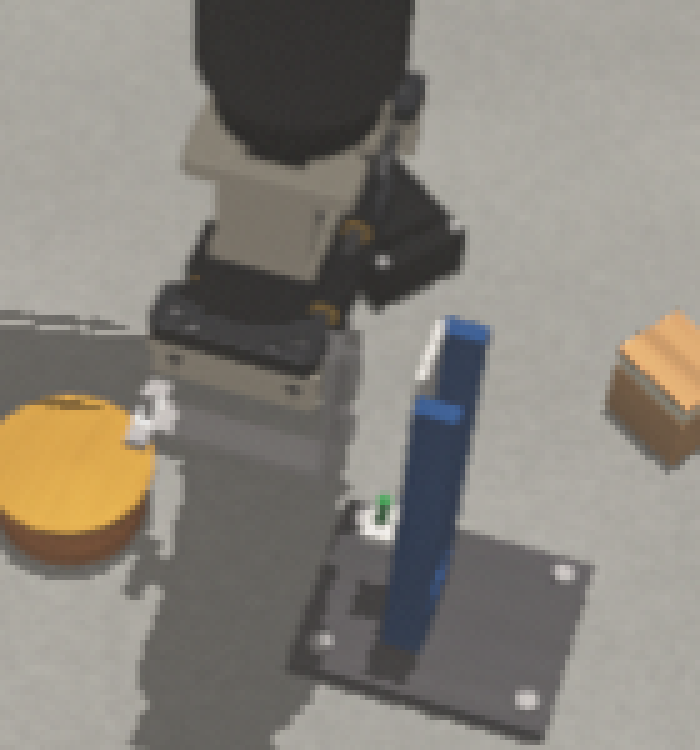

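```bash
python3 - <<'E'
from h import *
np.set_printoptions(precision=2,suppress=True)
w=cam("wrist");o=get_obs();Rt=R.from_euler("xyz",o["orientation"],degrees=True).as_matrix()
f=lambda uv,z:Rt.T@(onz(w,uv,z)-o["tool_pos"])*1000
print("cornL,R",f((263,242),.014),f((388,242),.014)); print("bolts",f((278,261),.014),f((374,261),.014))
print("crossL,R",f((284,132),.131),f((359,132),.131))
im=w["color"][110:290,230:410,::-1];cv2.imwrite("pics/w4z.png",cv2.resize(im,None,fx=3.3,fy=3.3,interpolation=cv2.INTER_CUBIC))
E
```

```text
cornL,R [202.14 -54.45  23.3 ] [202.15  63.08  23.29]
bolts [202.16 -40.86  41.99] [202.17  50.55  41.98]
crossL,R [ 85.06 -21.82 -74.25] [ 85.06  22.62 -74.25]
```

View pics/w4z.png

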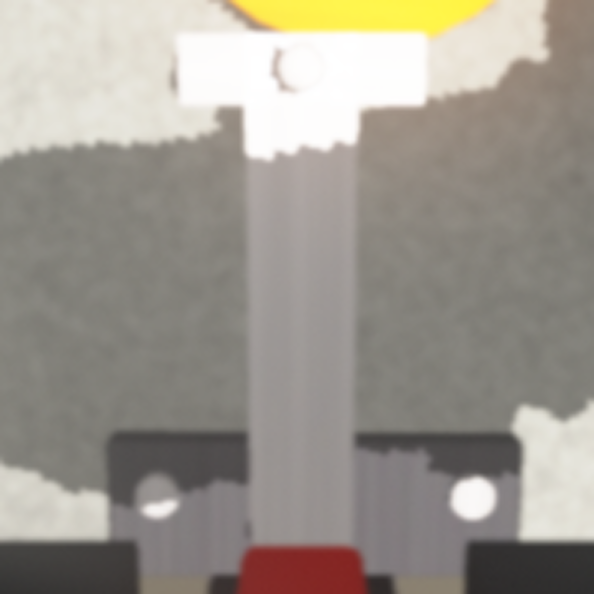

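{"name": "carry_out", "arguments": {"series": [[[2, 2, 5, 0, 0, 0], [4.5, 3.7, 12, 0, 0, 0], [4.5, 3.7, 18, 0, 0, 0], [4.5, 3.7, 23, 0, 0, 0], [4.5, 3.7, 26, 0, 0, 0], [4.5, 3.7, 26, 0, 0, 0], [4.5, 3.7, 26, 0, 0, 0]]]}}

```text
clock: 7.82
tool_pos: [0.588, 0.0279, 0.2111]
orientation: [162.0, 90.0, 174.4]
force: [-0.8, -0.1, -3.1]
opening: 0.0156
```

```bash
cat > st.py <<'E'
from h import *
np.set_printoptions(precision=2,suppress=True)
o=get_obs();Rt=R.from_euler("xyz",o["orientation"],degrees=True).as_matrix()
print("t",o["clock"],"pos",o["tool_pos"]*1000,"F tool",Rt.T@o["force"],"M tool",Rt.T@o["moment"],"bz",(o["tool_pos"][2]-.0905)*1000)
ex=np.array([.9768,.2141,0]);ey=np.array([-.2141,.9768,0]);P0=np.array([.5633,.0179,.2156])
d=(o["tool_pos"]-P0)*1000;print("adv x,y,z",d@ex,d@ey,d[2],"tilt(deg)",Rt[0:3,0]*57.3)
E
python3 st.py; python3 - <<'E'
from h import *
a=cam("scene");b=cam("side");w=cam("wrist");save(b,"si6",(230,100,370,260),5);save(a,"sc6",(280,120,420,270),5)
E
```

```text
t 7.825 pos [588.03  27.87 211.05] F tool [ 3.14  0.05 -0.76] M tool [-0.02 -0.17 -0.06] bz 120.55419837719964
adv x,y,z 26.293652707293308 4.444984328566457 -4.545801622800383 tilt(deg) [ -0.01   0.   -57.3 ]
```

View pics/si6.png

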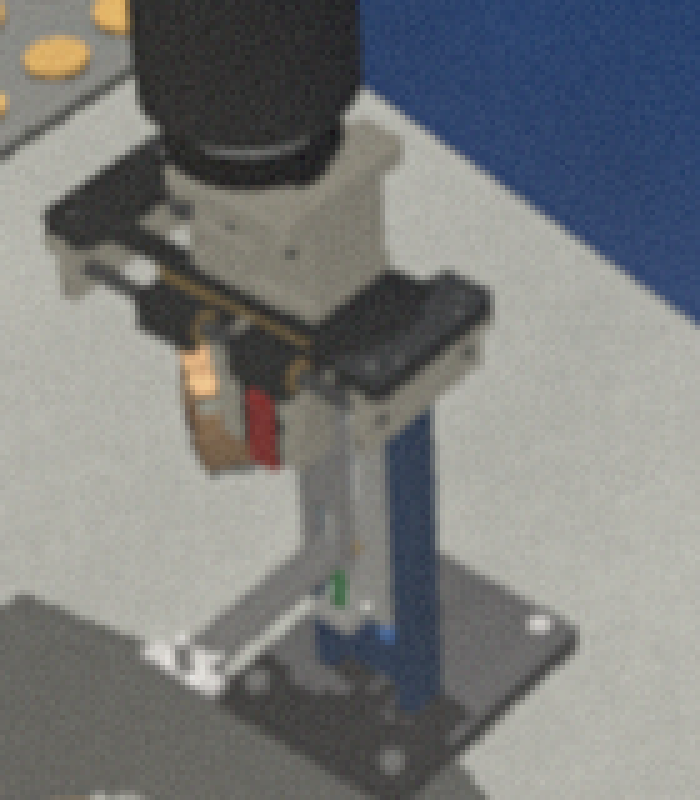

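View pics/sc6.png

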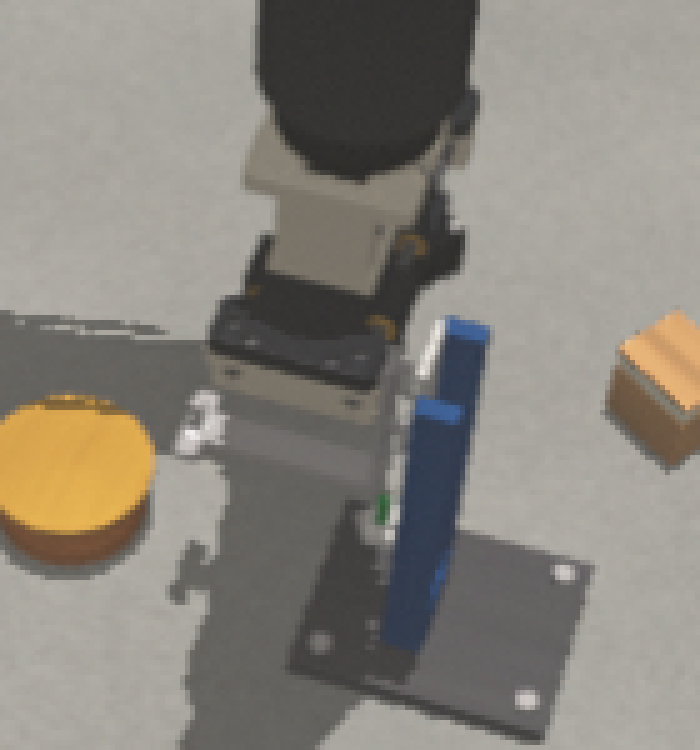

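{"name": "carry_out", "arguments": {"series": [[[0, 0, 1, 0, 0, 0], [0, 0, 2, 0, 0, 0], [0, 0, 3, 0, 0, 0], [0, 0, 4, 0, 0, 0], [0, 0, 4, 0, 0, 0]]]}}

```text
clock: 8.6
tool_pos: [0.5922, 0.0288, 0.211]
orientation: [-155.8, 90.0, -143.4]
force: [0.2, 0.8, -3.8]
opening: 0.0159
```

```bash
python3 st.py
```

```text
t 8.6 pos [592.18  28.78 211.03] F tool [3.79 0.72 0.37] M tool [-0.01 -0.11 -0.02] bz 120.53387152594411
adv x,y,z 30.54404259752172 4.4474057257081245 -4.566128474055908 tilt(deg) [ -0.   -0.  -57.3]
```

{"name": "carry_out", "arguments": {"series": [[[0, 0, 0.5, 0, 0, 0], [0, 0, 1, 0, 0, 0], [0, 0, 1.5, 0, 0, 0], [0, 0, 1.5, 0, 0, 0]]]}}

```text
clock: 9.1
tool_pos: [0.5936, 0.0291, 0.2111]
orientation: [-27.9, 90.0, -15.5]
force: [0.1, -0.1, -3.6]
opening: 0.0163
```

```bash
python3 st.py
```

```text
t 9.1 pos [593.6   29.09 211.07] F tool [ 3.57 -0.15  0.02] M tool [-0.04 -0.16 -0.07] bz 120.56956305610348
adv x,y,z 31.99796967364313 4.445376085390194 -4.530436943896543 tilt(deg) [  0.   -0.  -57.3]
```

{"name": "carry_out", "arguments": {"series": [[[0, 0, 0.5, 0, 0, 0], [0, 0, 1, 0, 0, 0], [0, 0, 1.5, 0, 0, 0], [0, 0, 1.5, 0, 0, 0]]]}}

```text
clock: 9.6
tool_pos: [0.5951, 0.0294, 0.2111]
orientation: [30.1, 90.0, 42.5]
force: [0.2, -0.1, -3.6]
opening: 0.0157
```

```bash
python3 st.py
```

```text
t 9.6 pos [595.06  29.41 211.06] F tool [ 3.64 -0.13  0.13] M tool [ 0.02 -0.12 -0.06] bz 120.55553198504104
adv x,y,z 33.48875139356793 4.447747389214698 -4.544468014958975 tilt(deg) [  0.    0.  -57.3]
```

{"name": "carry_out", "arguments": {"series": [[[0, 0, 0.5, 0, 0, 0], [0, 0, 1, 0, 0, 0], [0, 0, 1.5, 0, 0, 0], [0, 0, 1.5, 0, 0, 0]]]}}

```text
clock: 10.1
tool_pos: [0.5965, 0.0297, 0.211]
orientation: [-163.7, 90.0, -151.3]
force: [0.5, -0.2, -3.8]
opening: 0.0158
```

```bash
python3 st.py; python3 - <<'E'
from h import *
a=cam("scene");b=cam("side");save(b,"si7",(230,100,370,260),5);save(a,"sc7",(320,160,420,270),7)
E
```

```text
t 10.1 pos [596.52  29.73 211.03] F tool [ 3.8  -0.27  0.43] M tool [ 0.01 -0.08 -0.06] bz 120.53128981231725
adv x,y,z 34.97809323793601 4.443156894393052 -4.568710187682762 tilt(deg) [ -0.   -0.  -57.3]
```

View pics/sc7.png

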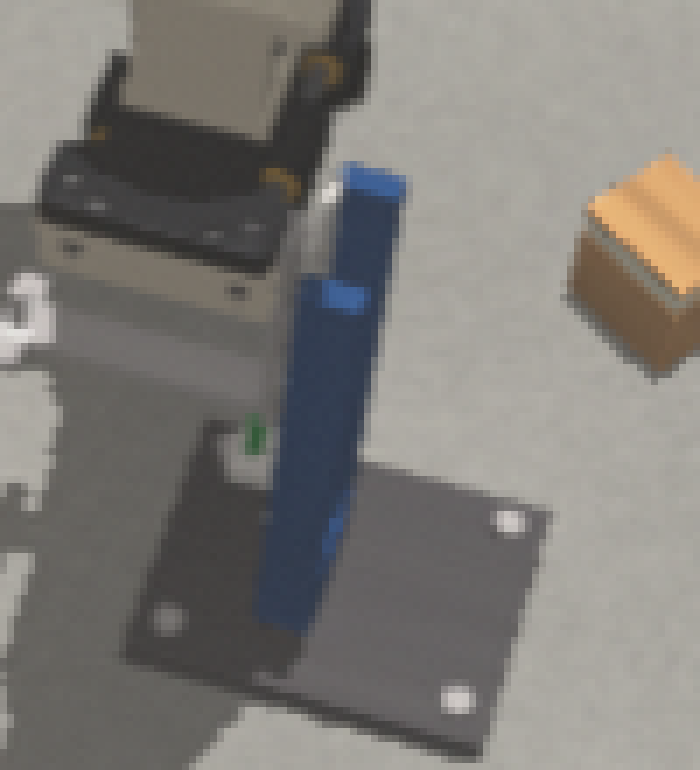

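{"name": "carry_out", "arguments": {"series": [[[0, 0, 0.5, 0, 0, 0], [0, 0, 1, 0, 0, 0], [0, 0, 1, 0, 0, 0]]]}}

```text
clock: 10.58
tool_pos: [0.5975, 0.03, 0.211]
orientation: [116.1, 90.0, 128.5]
force: [-0.8, 0.1, -3.2]
opening: 0.0158
```

```bash
python3 st.py
```

```text
t 10.575 pos [597.5   29.96 211.03] F tool [ 3.23  0.28 -0.73] M tool [ 0.   -0.11 -0.07] bz 120.52923221508225
adv x,y,z 35.99384998863697 4.458738585875354 -4.5707677849177735 tilt(deg) [ -0.    0.  -57.3]
```

{"name": "carry_out", "arguments": {"series": [[[0, 0, 0.5, 0, 0, 0], [0, 0, 1, 0, 0, 0], [0, 0, 1, 0, 0, 0]]]}}

```text
clock: 10.95
tool_pos: [0.5985, 0.0301, 0.211]
orientation: [-122.9, 90.0, -110.5]
force: [-0.3, 0.1, -3.5]
opening: 0.0159
```

```bash
python3 st.py
```

```text
t 10.95 pos [598.47  30.15 211.05] F tool [ 3.52  0.12 -0.28] M tool [-0.01 -0.11 -0.06] bz 120.5479498836489
adv x,y,z 36.97307272927384 4.43391537557372 -4.5520501163511256 tilt(deg) [ -0.   -0.  -57.3]
```

{"name": "carry_out", "arguments": {"series": [[[0, 0, 0.5, 0, 0, 0], [0, 0, 1, 0, 0, 0], [0, 0, 1, 0, 0, 0]]]}}

```text
clock: 11.32
tool_pos: [0.5994, 0.0304, 0.211]
orientation: [171.4, 90.0, -176.2]
force: [-0.5, 0.1, -3.3]
opening: 0.0159
```

```bash
python3 st.py
```

```text
t 11.325 pos [599.43  30.39 211.03] F tool [ 3.31  0.19 -0.47] M tool [ 0.   -0.13 -0.03] bz 120.52737937232158
adv x,y,z 37.97004249826375 4.460857757108746 -4.572620627678436 tilt(deg) [ -0.   -0.  -57.3]
```

{"name": "carry_out", "arguments": {"series": [[[0, 0, 0.5, 0, 0, 0], [0, 0, 1, 0, 0, 0], [0, 0, 1, 0, 0, 0]]]}}

```text
clock: 11.7
tool_pos: [0.6004, 0.0306, 0.211]
orientation: [179.1, 90.0, -168.5]
force: [0.2, -0.5, -3.9]
opening: 0.0155
```

```bash
python3 st.py
```

```text
t 11.7 pos [600.41  30.58 211.03] F tool [ 3.93 -0.51  0.06] M tool [ 0.03 -0.13 -0.04] bz 120.53054204503641
adv x,y,z 38.965198427638846 4.43534896223858 -4.569457954963607 tilt(deg) [ -0.   -0.  -57.3]
```

{"name": "carry_out", "arguments": {"series": [[[0, 0, 0.5, 0, 0, 0], [0, 0, 1, 0, 0, 0], [0, 0, 1, 0, 0, 0]]]}}

```text
clock: 12.08
tool_pos: [0.6014, 0.0308, 0.211]
orientation: [-129.4, 90.0, -117.0]
force: [-0.9, 0.3, -2.9]
opening: 0.016
```

```bash
python3 st.py; python3 - <<'E'
from h import *
a=cam("scene");b=cam("side");save(b,"si8",(270,150,350,250),6);save(a,"sc8",(320,160,420,270),7)
E
```

```text
t 12.075 pos [601.41  30.8  211.05] F tool [ 2.94  0.51 -0.82] M tool [-0.03 -0.15 -0.01] bz 120.54601668235406
adv x,y,z 39.983796471675156 4.4441351027282865 -4.553983317645949 tilt(deg) [ -0.   -0.  -57.3]
```

View pics/sc8.png

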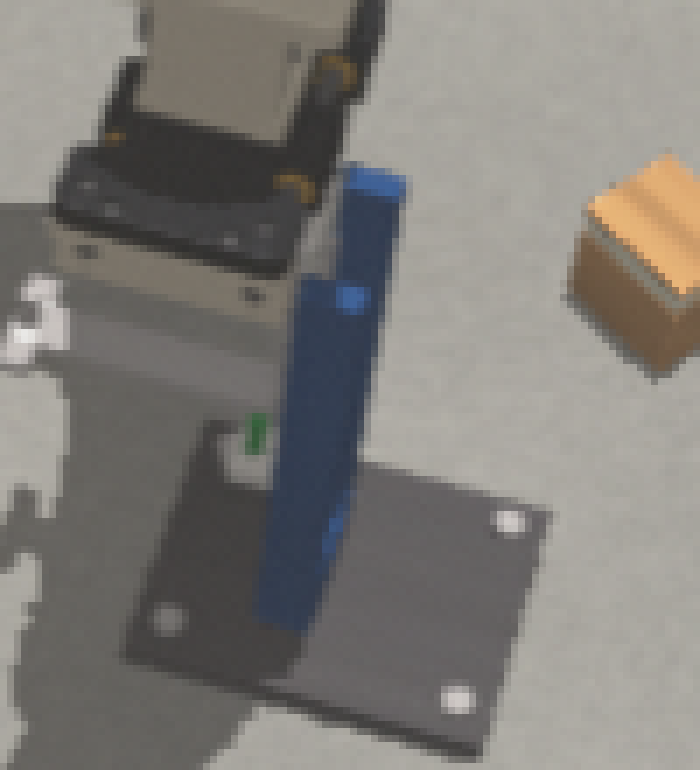

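View pics/si8.png

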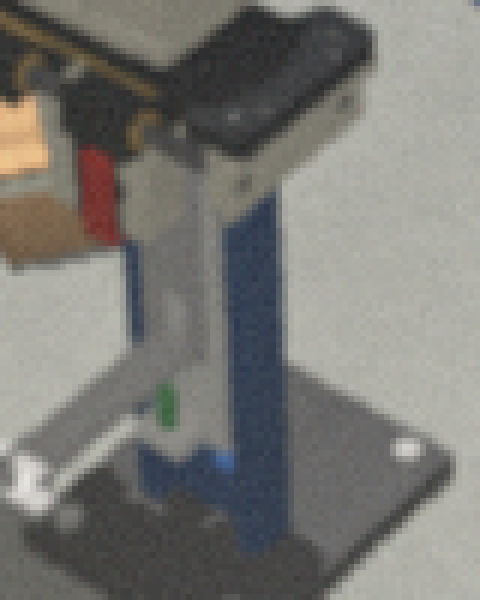

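{"name": "carry_out", "arguments": {"series": [[[0, 0, 0.5, 0, 0, 0], [0, 0, 1, 0, 0, 0], [0, 0, 1, 0, 0, 0]]]}}

```text
clock: 12.55
tool_pos: [0.6023, 0.031, 0.211]
orientation: [-170.8, 90.0, -158.4]
force: [0.3, -0.2, -3.3]
opening: 0.0159
```

```bash
python3 st.py
```

```text
t 12.55 pos [602.34  31.   211.05] F tool [ 3.32 -0.25  0.26] M tool [-0.02 -0.11  0.02] bz 120.5488530815814
adv x,y,z 40.94370511485547 4.436007577508628 -4.551146918418625 tilt(deg) [ -0.   -0.  -57.3]
```

{"name": "carry_out", "arguments": {"series": [[[0, 0, 0.5, 0, 0, 0], [0, 0, 1, 0, 0, 0], [0, 0, 1, 0, 0, 0]]]}}

```text
clock: 12.92
tool_pos: [0.6025, 0.031, 0.2109]
orientation: [-178.7, 89.9, -166.3]
force: [-5.3, -1.2, -1.4]
opening: 0.0158
```

```bash
python3 st.py
```

```text
t 12.925 pos [602.51  30.96 210.87] F tool [ 1.4  -0.03 -5.41] M tool [0.07 1.68 0.13] bz 120.36904216417321
adv x,y,z 41.09299451664009 4.3679486983137314 -4.730957835826804 tilt(deg) [ -0.09  -0.02 -57.3 ]
```

{"name": "carry_out", "arguments": {"series": [[[0, 0, 0.5, 0, 0, 0], [0, 0, 1, 0, 0, 0], [0, 0, 1, 0, 0, 0]]]}}

```text
clock: 13.3
tool_pos: [0.6026, 0.0309, 0.2107]
orientation: [-179.2, 89.8, -166.8]
force: [-8.0, -0.2, -0.4]
opening: 0.0154
```

```bash
python3 st.py
```

```text
t 13.3 pos [602.57  30.91 210.72] F tool [ 0.44  1.49 -7.81] M tool [0.06 2.89 0.26] bz 120.21735437387598
adv x,y,z 41.14205132081122 4.299069958956594 -4.882645626124033 tilt(deg) [ -0.19  -0.04 -57.3 ]
```

```bash
python3 - <<'E'
from h import *
a=cam("scene");b=cam("side");save(b,"si9",(270,150,350,250),6);save(a,"sc9",(340,170,400,240),10)
E
```

```text
(no output)
```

View pics/sc9.png

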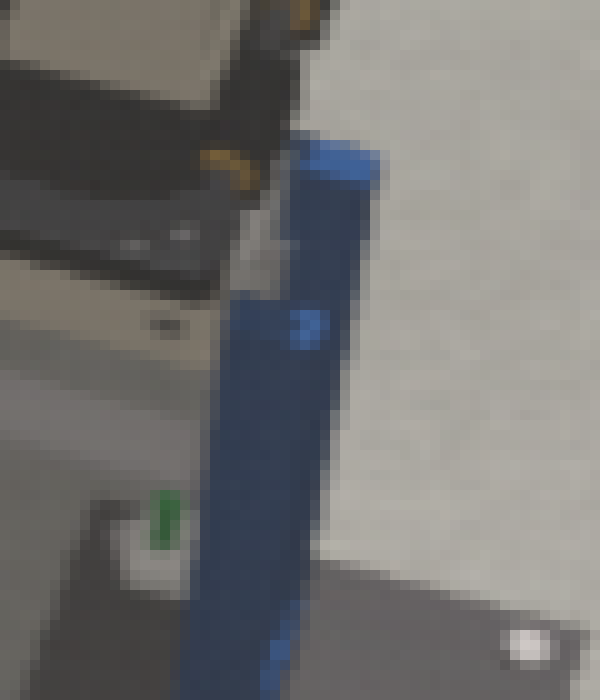

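View pics/si9.png

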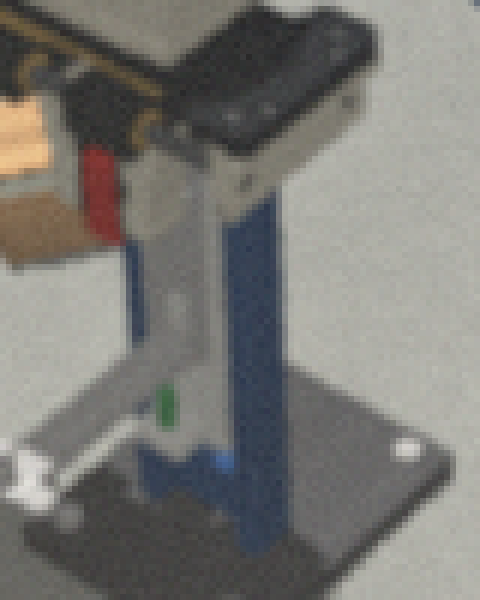

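```bash
python3 - <<'E'
from h import *
np.set_printoptions(precision=2,suppress=True)
b=cam("side");o=get_obs();Rt=R.from_euler("xyz",o["orientation"],degrees=True).as_matrix()
p=onz(b,(270+206/6-.4,150+363/6-.4),.1202);print(Rt.T@(p-o["tool_pos"])*1000)
# plate right edge at several heights, as plane z known? left rail etc: base-plate corner check
for uv in ((270+455/6,150+465/6),):
    p=onz(b,uv,.014);print(p,Rt.T@(p-o["tool_pos"])*1000)
E
```

```text
[ 90.39 -13.67  28.93]
[ 0.74 -0.01  0.01] [196.24 -66.1  129.21]
```

{"name": "carry_out", "arguments": {"series": [[[0, 0, -0.8, 0, 0, 0], [1, 0, -0.8, 0, 0, 0], [2, 0, -0.8, 0, 0, 0], [3, 0, -0.8, 0, 0, 0], [4, 0, -0.8, 0, 0, 0], [4, 0, -0.8, 0, 0, 0]]]}}

```text
clock: 14.2
tool_pos: [0.6026, 0.0308, 0.2068]
orientation: [-171.8, 89.9, -159.4]
force: [-6.3, -1.7, -1.3]
opening: 0.0158
```

```bash
python3 st.py
```

```text
t 14.2 pos [602.57  30.79 206.81] F tool [ 1.27 -0.31 -6.5 ] M tool [ 0.06  1.99 -0.22] bz 116.30555208222246
adv x,y,z 41.12316901028855 4.182625223519791 -8.794447917777559 tilt(deg) [ -0.11  -0.04 -57.3 ]
```

{"name": "carry_out", "arguments": {"series": [[[1, 0, -0.5, 0, 0, 0], [2, 0, -0.5, 0, 0, 0], [3, 0, -0.5, 0, 0, 0], [3, 0, -0.5, 0, 0, 0]]]}}

```text
clock: 14.7
tool_pos: [0.6026, 0.0308, 0.2042]
orientation: [-155.9, 89.9, -143.5]
force: [-5.1, -2.3, -0.4]
opening: 0.0161
```

```bash
python3 st.py
```

```text
t 14.7 pos [602.56  30.8  204.22] F tool [ 0.37 -1.11 -5.47] M tool [ 0.05  2.02 -0.22] bz 113.71954828727446
adv x,y,z 41.114591638473435 4.198158766232971 -11.38045171272556 tilt(deg) [ -0.05  -0.04 -57.3 ]
```

{"name": "carry_out", "arguments": {"series": [[[1, 0, 0, 0, 0, 0], [2, 0, 0, 0, 0, 0], [2, 0, 0, 0, 0, 0]]]}}

```text
clock: 15.08
tool_pos: [0.6026, 0.0308, 0.2024]
orientation: [-151.5, 89.9, -139.1]
force: [-5.9, -2.2, 0.4]
opening: 0.0162
```

```bash
python3 st.py
```

```text
t 15.075 pos [602.55  30.77 202.36] F tool [-0.35 -0.88 -6.25] M tool [ 0.03  2.13 -0.17] bz 111.86182232177997
adv x,y,z 41.09472236779183 4.165561926143877 -13.238177678220053 tilt(deg) [ -0.04  -0.04 -57.3 ]
```

{"name": "carry_out", "arguments": {"series": [[[1, 0, -0.4, 0, 0, 0], [2, 0, -0.4, 0, 0, 0], [2, 0, -0.4, 0, 0, 0]]]}}

```text
clock: 15.45
tool_pos: [0.6021, 0.0307, 0.2002]
orientation: [-161.5, 89.9, -149.1]
force: [-4.9, -1.5, -0.4]
opening: 0.0157
```

```bash
python3 st.py
```

```text
t 15.45 pos [602.07  30.71 200.16] F tool [ 0.36 -0.38 -5.06] M tool [ 0.04  2.14 -0.16] bz 109.65575053618245
adv x,y,z 40.60982306447645 4.209491001910158 -15.444249463817561 tilt(deg) [ -0.06  -0.04 -57.3 ]
```

{"name": "carry_out", "arguments": {"series": [[[1, 0, 0, 0, 0, 0], [2, 0, 0, 0, 0, 0], [2, 0, 0, 0, 0, 0]]]}}

```text
clock: 15.82
tool_pos: [0.6016, 0.0307, 0.1973]
orientation: [-177.4, 89.9, -165.0]
force: [-4.2, -1.6, -4.6]
opening: 0.0156
```

```bash
python3 st.py
```

```text
t 15.825 pos [601.62  30.73 197.28] F tool [ 4.63 -0.65 -4.47] M tool [ 0.01  2.   -0.24] bz 106.77913281317988
adv x,y,z 40.175323618989935 4.332997262909817 -18.320867186820134 tilt(deg) [ -0.14  -0.04 -57.3 ]
```

```bash
python3 - <<'E'
from h import *
a=cam("scene");b=cam("side");save(b,"si10",(270,150,350,250),6);save(a,"sc10",(340,170,400,240),10)
E
```

```text
(no output)
```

View pics/sc10.png

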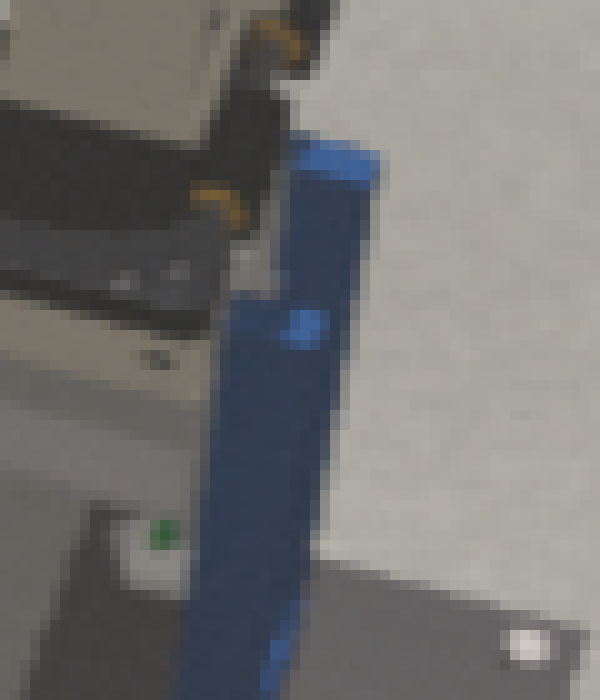

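View pics/si10.png

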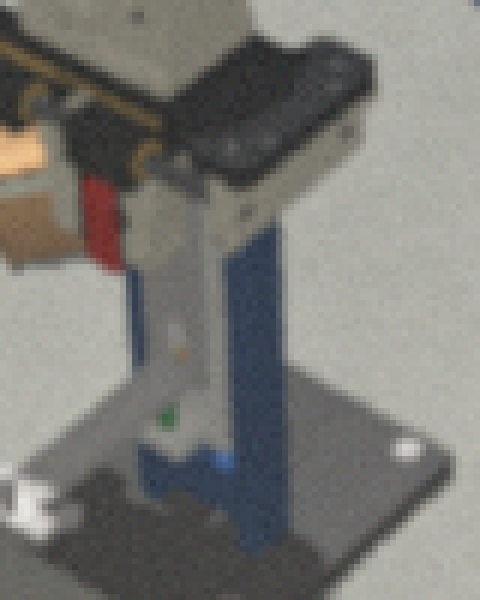

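{"name": "carry_out", "arguments": {"series": [[[0.5, 0, 0, 0, 0, 0], [1, 0, 0, 0, 0, 0], [1, 0, 0, 0, 0, 0]]]}}

```text
clock: 16.3
tool_pos: [0.6022, 0.0309, 0.1968]
orientation: [-173.1, 89.9, -160.7]
force: [-4.7, -2.1, -3.5]
opening: 0.0156
```

```bash
python3 st.py
```

```text
t 16.3 pos [602.24  30.91 196.84] F tool [ 3.46 -1.02 -5.08] M tool [-0.    2.25 -0.26] bz 106.34426611868669
adv x,y,z 40.8235733332005 4.370520881180033 -18.755733881313326 tilt(deg) [ -0.05  -0.02 -57.3 ]
```

{"name": "carry_out", "arguments": {"series": [[[0.5, 0, 0, 0, 0, 0], [1, 0, 0, 0, 0, 0], [1, 0, 0, 0, 0, 0]]]}}

```text
clock: 16.68
tool_pos: [0.6022, 0.031, 0.1956]
orientation: [174.7, 89.9, -172.9]
force: [-4.2, -1.1, -6.0]
opening: 0.0161
```

```bash
python3 st.py
```

```text
t 16.675 pos [602.25  31.02 195.65] F tool [ 6.03 -0.12 -4.36] M tool [ 0.06  2.04 -0.19] bz 105.14901888000145
adv x,y,z 40.851764862205115 4.476348769522818 -19.950981119998573 tilt(deg) [ -0.06  -0.01 -57.3 ]
```

{"name": "carry_out", "arguments": {"series": [[[0.5, 0, 0, 0, 0, 0], [1, 0, 0, 0, 0, 0], [1, 0, 0, 0, 0, 0]]]}}

```text
clock: 17.05
tool_pos: [0.6025, 0.0311, 0.1949]
orientation: [164.1, 90.0, 176.5]
force: [-4.8, -0.3, -5.6]
opening: 0.0158
```

```bash
python3 st.py
```

```text
t 17.05 pos [602.51  31.13 194.86] F tool [ 5.62  0.69 -4.72] M tool [ 0.05  2.04 -0.12] bz 104.3585065825114
adv x,y,z 41.13163951918066 4.5274158097124 -20.741493417488627 tilt(deg) [ -0.02   0.   -57.3 ]
```

{"name": "carry_out", "arguments": {"series": [[[0.5, 0, 0, 0, 0, 0], [1, 0, 0, 0, 0, 0], [1, 0, 0, 0, 0, 0]]]}}

```text
clock: 17.42
tool_pos: [0.6026, 0.0311, 0.194]
orientation: [136.9, 90.0, 149.3]
force: [-4.9, -1.1, -6.1]
opening: 0.0159
```

```bash
python3 st.py
```

```text
t 17.425 pos [602.58  31.09 193.99] F tool [ 6.1  -0.02 -4.98] M tool [ 0.02  2.09 -0.1 ] bz 103.49034451358466
adv x,y,z 41.19146540424969 4.477531934125772 -21.609655486415356 tilt(deg) [ -0.01   0.   -57.3 ]
```

{"name": "carry_out", "arguments": {"series": [[[0.5, 0, 0, 0, 0, 0], [1, 0, 0, 0, 0, 0], [1, 0, 0, 0, 0, 0]]]}}

```text
clock: 17.8
tool_pos: [0.6026, 0.0311, 0.1932]
orientation: [8.8, 90.0, 21.2]
force: [-5.9, -0.8, -3.9]
opening: 0.0157
```

```bash
python3 st.py;python3 - <<'E'
from h import *
a=cam("scene");b=cam("side");save(b,"si11",(270,150,350,250),6);save(a,"sc11",(340,170,400,240),10)
E
```

```text
t 17.8 pos [602.62  31.05 193.23] F tool [ 3.91  0.47 -5.95] M tool [0.04 2.26 0.02] bz 102.72948197858014
adv x,y,z 41.219919379472444 4.4286376970724275 -22.370518021419873 tilt(deg) [  0.01   0.   -57.3 ]
```

View pics/sc11.png

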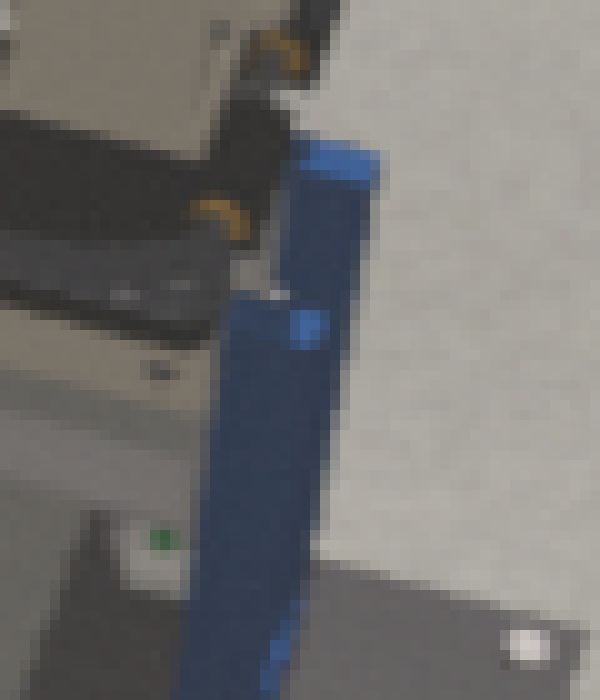

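View pics/si11.png

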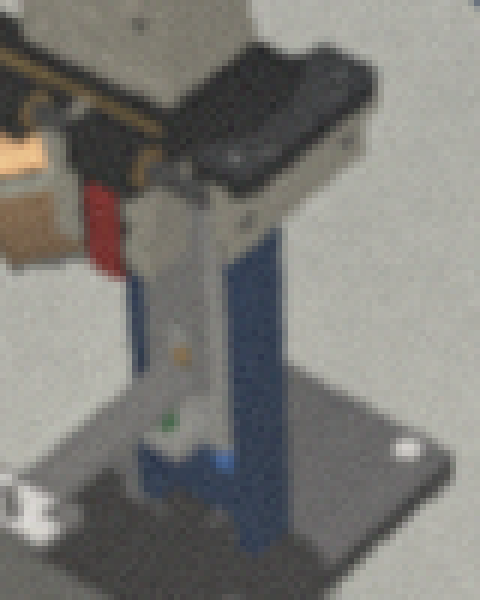

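{"name": "carry_out", "arguments": {"series": [[[0.5, 0, 0, 0, 0, 0], [1, 0, 0, 0, 0, 0], [1, 0, 0, 0, 0, 0]]]}}

```text
clock: 18.27
tool_pos: [0.6026, 0.031, 0.1927]
orientation: [-7.0, 90.0, 5.4]
force: [-6.9, -1.1, -2.1]
opening: 0.0155
```

```bash
python3 st.py
```

```text
t 18.275 pos [602.62  31.01 192.73] F tool [ 2.09  0.36 -6.94] M tool [0.08 2.67 0.09] bz 102.23105842811803
adv x,y,z 41.212090519706834 4.384211359720602 -22.86894157188199 tilt(deg) [  0.03   0.   -57.3 ]
```

{"name": "carry_out", "arguments": {"series": [[[0.5, 0, 0, 0, 0, 0], [1, 0, 0, 0, 0, 0], [1, 0, 0, 0, 0, 0]]]}}

```text
clock: 18.65
tool_pos: [0.6026, 0.031, 0.192]
orientation: [-12.5, 90.0, -0.1]
force: [-8.1, -1.9, 0.4]
opening: 0.0159
```

```bash
python3 st.py
```

```text
t 18.65 pos [602.64  30.97 192.02] F tool [-0.46 -0.13 -8.32] M tool [0.09 2.92 0.09] bz 101.51711094856918
adv x,y,z 41.22728370122983 4.343483462491813 -23.58288905143083 tilt(deg) [  0.04  -0.   -57.3 ]
```

{"name": "carry_out", "arguments": {"series": [[[0.5, 0, 0, 0, 0, 0], [1, 0, 0, 0, 0, 0], [1, 0, 0, 0, 0, 0]]]}}

```text
clock: 19.02
tool_pos: [0.6027, 0.0309, 0.1911]
orientation: [-21.3, 89.9, -8.9]
force: [-7.7, -2.1, 1.4]
opening: 0.0155
```

```bash
python3 st.py
```

```text
t 19.025 pos [602.66  30.85 191.14] F tool [-1.41 -0.36 -7.95] M tool [0.07 3.03 0.03] bz 100.64152139784258
adv x,y,z 41.21619055866219 4.227858849030215 -24.45847860215744 tilt(deg) [  0.05  -0.01 -57.3 ]
```

{"name": "carry_out", "arguments": {"series": [[[0, 0, -0.8, 0, 0, 0], [0, 0, -0.8, 0, 0, 0]]]}}

```text
clock: 19.27
tool_pos: [0.6026, 0.0309, 0.1911]
orientation: [-6.7, 89.9, 5.7]
force: [-5.0, -1.1, -1.1]
opening: 0.0161
```

```bash
python3 st.py;python3 - <<'E'
from h import *
a=cam("scene");b=cam("side");save(b,"si12",(270,150,350,250),6);save(a,"sc12",(340,170,400,240),10)
E
```

```text
t 19.275 pos [602.62  30.89 191.1 ] F tool [ 1.11  0.02 -5.12] M tool [ 0.07  1.91 -0.22] bz 100.60287841533142
adv x,y,z 41.186681305277304 4.273816105858531 -24.4971215846686 tilt(deg) [  0.13   0.01 -57.3 ]
```

View pics/sc12.png

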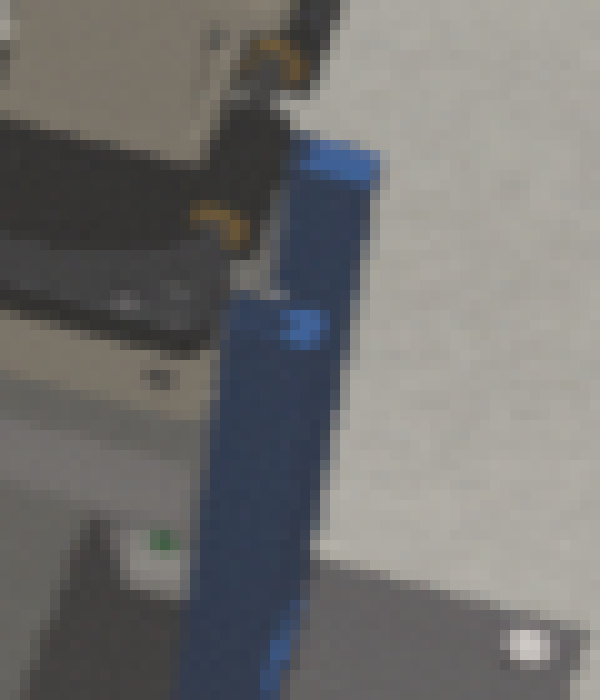

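View pics/si12.png

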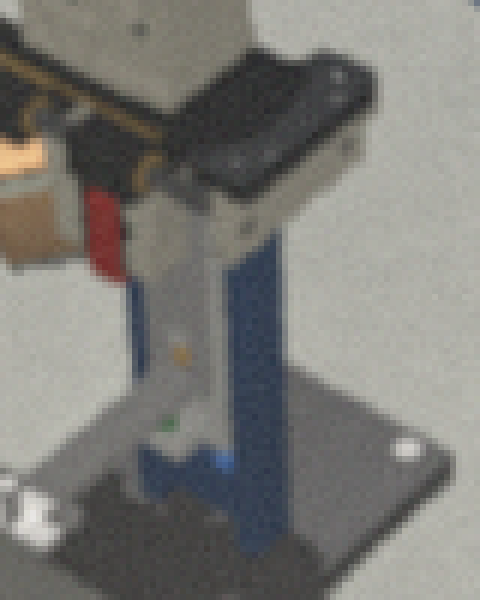

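{"name": "carry_out", "arguments": {"series": [[[0.5, 0, -0.2, 0, 0, 0], [1, 0, -0.2, 0, 0, 0], [1, 0, -0.2, 0, 0, 0]]]}}

```text
clock: 19.75
tool_pos: [0.6026, 0.0309, 0.191]
orientation: [-8.2, 89.8, 4.2]
force: [-7.5, -0.9, 3.6]
opening: 0.0159
```

```bash
python3 st.py
```

```text
t 19.75 pos [602.64  30.88 190.98] F tool [-3.62  0.79 -7.53] M tool [0.09 2.58 0.07] bz 100.47502265156885
adv x,y,z 41.20292847197195 4.2552421330880215 -24.624977348431166 tilt(deg) [  0.18   0.01 -57.3 ]
```

{"name": "carry_out", "arguments": {"series": [[[0.5, 0, -0.2, 0, 0, 0], [1, 0, -0.2, 0, 0, 0], [1, 0, -0.2, 0, 0, 0]]]}}

```text
clock: 20.12
tool_pos: [0.6027, 0.0309, 0.1909]
orientation: [-9.1, 89.8, 3.3]
force: [-9.6, -0.1, 9.1]
opening: 0.0161
```

```bash
python3 st.py
```

```text
t 20.125 pos [602.68  30.85 190.86] F tool [-9.15  1.94 -9.36] M tool [0.07 3.21 0.35] bz 100.35917090747026
adv x,y,z 41.24129321610365 4.219055793259736 -24.740829092529754 tilt(deg) [  0.23   0.01 -57.3 ]
```

{"name": "carry_out", "arguments": {"series": [[[-1, 0, 0, 0, 0, 0], [-1.8, 0, -0.8, 0, 0, 0], [-1.8, 0, -0.8, 0, 0, 0]]]}}

```text
clock: 20.5
tool_pos: [0.6024, 0.0311, 0.191]
orientation: [-1.3, 89.8, 11.1]
force: [-0.2, -0.4, 0.3]
opening: 0.0159
```

```bash
python3 st.py;python3 - <<'E'
from h import *
a=cam("scene");b=cam("side");w=cam("wrist");save(w,"w13");save(b,"si13",(270,150,350,250),6);save(a,"sc13",(340,170,400,240),10)
E
```

```text
t 20.5 pos [602.41  31.08 190.95] F tool [-0.33 -0.4  -0.26] M tool [-0.04 -0.16 -0.23] bz 100.45388017226654
adv x,y,z 41.025327701304455 4.499057983447342 -24.646119827733486 tilt(deg) [  0.23   0.04 -57.3 ]
```

View pics/si13.png

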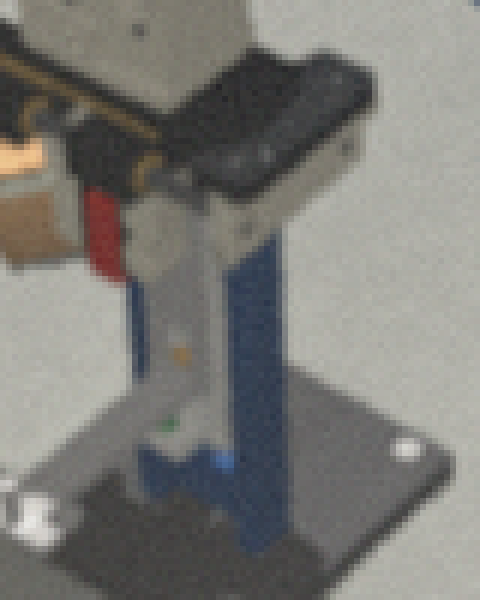

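View pics/w13.png

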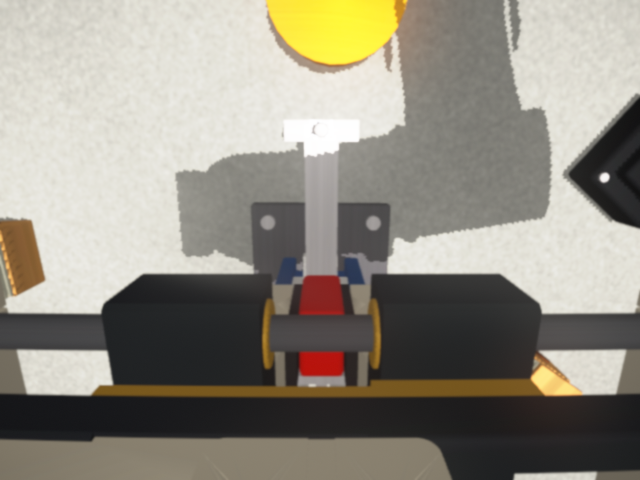

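{"name": "carry_out", "arguments": {"series": [[[-0.6, 0, 0, 0, 0, 0], [-1.2, 0, 0, 0, 0, 0], [-1.5, 0, 0, 0, 0, 0], [-1.5, 0, 0, 0, 0, 0]]]}}

```text
clock: 21.15
tool_pos: [0.601, 0.0309, 0.1911]
orientation: [22.3, 90.0, 34.7]
force: [4.7, 0.0, -5.5]
opening: 0.0159
```

```bash
python3 st.py
```

```text
t 21.15 pos [601.01  30.9  191.11] F tool [ 5.52 -0.99  4.6 ] M tool [-0.02 -1.97 -0.11] bz 100.60525412620375
adv x,y,z 39.617214945189026 4.622556945405266 -24.49474587379627 tilt(deg) [  0.03   0.02 -57.3 ]
```

{"name": "carry_out", "arguments": {"series": [[[0.9, 0, 0.4, 0, 0, 0], [1.2, 0, 0.8, 0, 0, 0], [1.2, 0, 0.8, 0, 0, 0]]]}}

```text
clock: 21.52
tool_pos: [0.6012, 0.0308, 0.1909]
orientation: [-38.2, 90.0, -25.8]
force: [-1.7, 0.5, 5.9]
opening: 0.0156
```

```bash
python3 st.py
```

```text
t 21.525 pos [601.18  30.81 190.95] F tool [-5.89  0.85 -1.52] M tool [-0.09  0.21  0.72] bz 100.44613144960205
adv x,y,z 39.768665087906406 4.503482292805025 -24.653868550397974 tilt(deg) [  0.   -0.  -57.3]
```

{"name": "carry_out", "arguments": {"series": [[[-0.9, 0, 0.3, 0, 0, 0], [-0.9, 0, 0.3, 0, 0, 0]]]}}

```text
clock: 21.78
tool_pos: [0.6013, 0.0308, 0.191]
orientation: [176.5, 90.0, -171.1]
force: [-1.3, 1.8, 2.8]
opening: 0.016
```

{"name": "carry_out", "arguments": {"series": [[[0, 0, 0, 0, 0, 0], [0, 0, 0, 0, 0, 0], [0, 0, 0, 0, 0, 0], [0, 0, 0, 0, 0, 0], [0, 0, 0, 0, 0, 0], [0, 0, 0, 0, 0, 0], [0, 0, 0, 0, 0, 0]]], "hand": -0.2}}

```text
clock: 22.65
tool_pos: [0.6018, 0.0309, 0.1911]
orientation: [-7.0, 90.0, 5.4]
force: [0.3, 0.5, -0.2]
opening: 0.0526
```

```bash
python3 st.py;python3 - <<'E'
from h import *
w=cam("wrist");save(w,"w14",(200,90,440,400),2)
E
```

```text
t 22.65 pos [601.77  30.88 191.1 ] F tool [0.24 0.46 0.4 ] M tool [-0.01 -0.08  0.03] bz 100.59824643089047
adv x,y,z 40.3608126288881 4.441438747379649 -24.501753569109553 tilt(deg) [  0.    0.  -57.3]
```

View pics/w14.png

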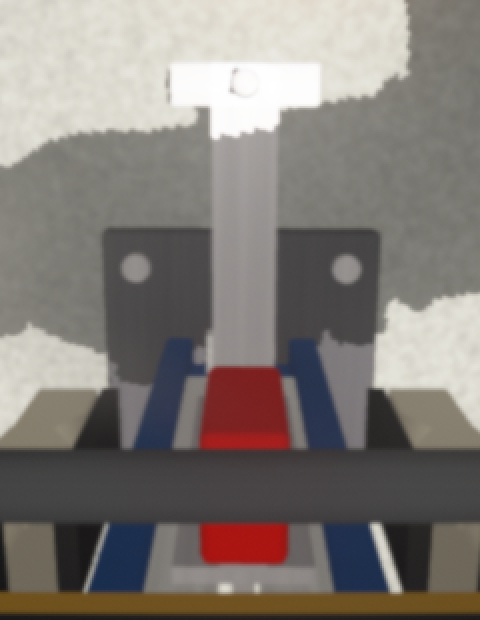

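The fingers are clear and the bracket is hanging centred between the rails. I'll lift straight up, then back off.

{"name": "carry_out", "arguments": {"series": [[[-10, 0, 0, 0, 0, 0], [-30, 0, 0, 0, 0, 0], [-60, 0, 0, 0, 0, 0], [-90, 0, 0, 0, 0, 0], [-120, 0, 0, 0, 0, 0], [-140, 0, -40, 0, 0, 0], [-140, 0, -80, 0, 0, 0], [-140, 80, -100, 0, 0, 0], [-140, 120, -100, 0, 0, 0], [-140, 120, -100, 0, 0, 0]]]}}

```text
clock: 23.95
tool_pos: [0.4773, 0.1295, 0.3323]
orientation: [30.3, 89.9, 42.9]
force: [-0.4, -0.6, 0.4]
opening: 0.0528
```

```bash
python3 st.py;python3 - <<'E'
from h import *
a=cam("scene");b=cam("side");save(b,"si15",(250,130,370,260),6);save(a,"sc15",(300,150,420,270),6)
save(a,"scfull")
E
```

```text
t 23.95 pos [477.33 129.51 332.31] F tool [-0.41 -0.47 -0.49] M tool [-0.04 -0.11 -0.13] bz 241.8091402929363
adv x,y,z -60.083176987721025 127.42884204648169 116.70914029293627 tilt(deg) [  0.09   0.09 -57.3 ]
```

View pics/si15.png

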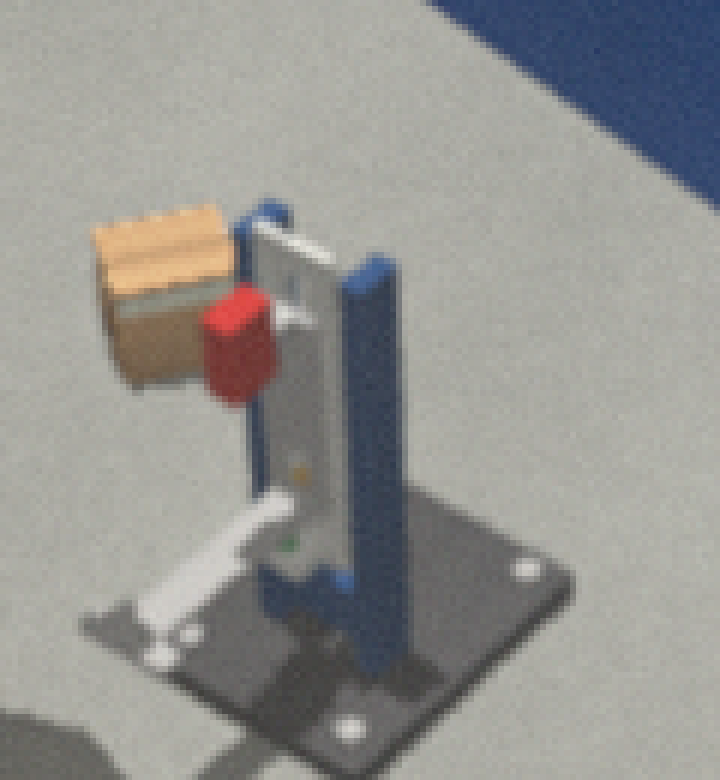

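View pics/sc15.png

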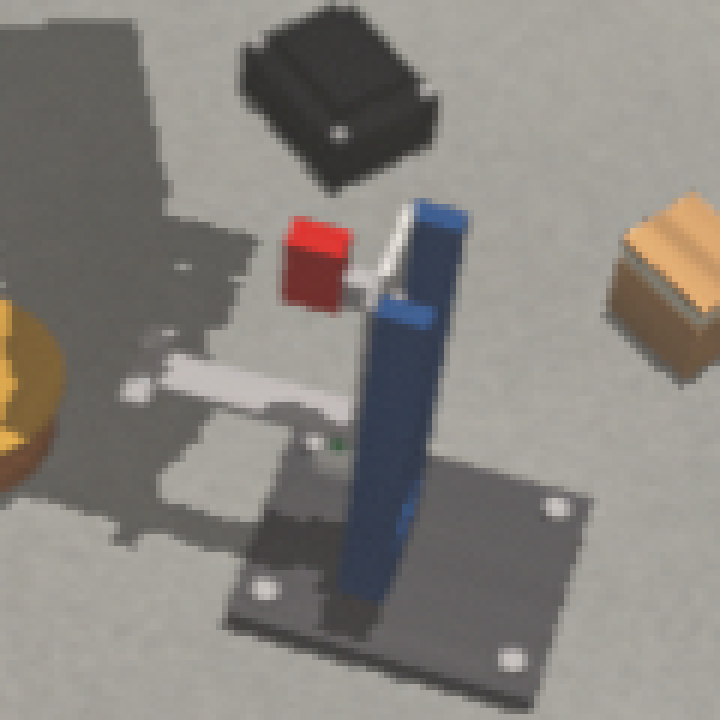

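```bash
python3 -c "
from plant import *
print(close_job())"
```

```text
the job is handed in; nothing more can be done
None
```

The smallest bracket is hanging fully home on the upright and let go. I handed the job in at about 24 s of the 72 s allowed; no verdict was reported.

**What I did**
- I pinched the bracket by its red grip and set it about 40 mm in front of the plate.
- I corrected about 4 mm sideways using the wrist camera.
- I moved forward at a bracket height of 120.5 mm. There was no contact at the depth where the lips would have hit the plate, and the bracket came flat with about 8 N.
- I pushed it down until it stopped hard at 100.4 mm above the bench, which puts the plate about 10.4 mm above nominal.
- I tested it with a small upward and backward pull, then let go and moved the arm clear.

**Last checks**
- **Locked:** under the test pull, the bracket rose only about 0.15 mm and moved back 1.4 mm, which is within the hooks' play. That pull was only about 2 N above the bracket's weight, so friction may have helped hold it.
- **Catch:** in the final side view it shows in the bracket's window, at the same pixel (within 1 px) as before the bracket was hung.
- **Pin:** its green head only just shows below the arm. I could not read the pin or catch travel directly; both are judged from the pictures and the hard stop.
- **Forces:** the most I read was about 12.5 N down with about 9 N against the plate. Taken together that is about 15.5 N, slightly over the 15 N guide. Readings came only at the end of each move, so brief peaks could have been higher.
- **Bystanders:** the cover, the gong and one bellows box look unmoved in the pictures I viewed. I did not check the second bellows box in the last pictures.

**Measurements that disagreed:** my image estimates of the upright differed by up to about 4 mm sideways and a few mm in depth, so I settled the final fit by feel.

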